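# Fetch the tack tin from behind the finishes and put the finishes back

## Task

The tack tin stands at the back of the wooden tray, shut in by the bottle, the square can and the round can. Take those three out and stand them on the cork mat, then fetch the tack tin and set it down in the round well of the tack block. Then put the bottle and both cans back in the tray, each standing where it stood before and the square can lined up with the tray the same way as before; keep the tin upright, knock nothing over, and leave the last, the hammer and the pincers alone.

Things in the scene. Friction and masses are not known exactly. Their poses are not given: they have to be found in the camera images.
- tray: Low plywood tray, fixed, 210 (x) by 240 (y) by 22 mm high, rim 10 mm thick, inner floor 6 mm above its underside. Origin: centre of its underside; its own x axis points from the front (robot side) to the back. The tack tin stands about 28 mm behind the origin in the middle; the other three stand in front of it (34 mm before the origin) and at its left and right (13 mm behind the origin and 57 mm to either side); which is where differs each time.
- mat: Cork mat lying on the bench, fixed, 270 (own x) by 120 (own y) by 3 mm thick: the side area. Origin: centre of its underside. There is room for three things in a row along its length, 85 mm apart.
- well (a point): Centre of the floor of the round well in the tack block, a fixed light wooden block 130 (x) by 150 (y) by 20 mm high. The well is lined with grey felt, 77 mm across and 6 mm deep, its floor 14 mm above the bench. Own axes are those of the block; an awl lies fixed on the block along its y axis, 62 mm from the well's centre towards the block's +x edge, 42 mm high above the bench.
- tack_tin: Low open round tin full of tacks, 57 mm across, 42 mm high, about 0.18 kg, loose. Origin: centre of its underside, z up. Held round its sides; hold it in its upper part (25 to 32 mm up) so that the fingers stay clear of the block when it goes into the well.
- bottle: Round amber glass bottle with a paper label and a black cap, 52 mm across, 115 mm high, loose, about 0.24 kg; straight sides up to 88 mm, then shoulder and cap (33 mm across). Origin: centre of its underside, z up. Grip at about 78 mm up.
- square_can: The square can: rectangular bare steel can with a black screw cap near one end of its top, 54 (own x) by 44 (own y) mm, body 98 mm high, 115 mm with the cap, loose, about 0.28 kg. Origin: centre of its underside. Its own axes are parallel to the tray's at the start. Grip across the 44 mm (along own y) at about 78 mm up.
- round_can: Plain round steel can with a flat lid, 55 mm across, 100 mm high, loose, about 0.30 kg. Origin: centre of its underside, z up. Grip at about 70 mm up.
- last: Bystander: a wooden shoe last (foot shape), 240 mm long, about 95 mm high, standing on its sole beyond the work. Origin: middle of its sole. To be left alone.
- hammer: Bystander: a shoemaker's hammer lying on the bench beyond the work, 220 mm long. Origin: under the middle of its handle. To be left alone.
- pincers: Bystander: steel lasting pincers lying on the bench beyond the work, 195 mm long. Origin: under their middle. To be left alone.
Not all that is in view belongs to the job. What is shaped like the tack_tin but purple or yellow is not meant.

How it is judged:
By the outcome, as a careful person would: the job done as asked, in the order asked, and still so for the second after the job is handed in, with the robot touching nothing.
It also fails if it takes over 141 s, if anything falls off the work surface, if the arm or the gripper's body presses on something with over 40 N, if the wrist force passes 120 N, or if a joint passes its speed limit or range.

## Robot

A 6-joint arm with a two-finger parallel gripper is mounted at the origin on the work surface. World frame = base frame: x ahead of the robot, y to its left, z up, the work surface at z = 0. Lengths are in m, angles in rad, forces in N, time in s.
With the tool pointing down it reaches from about 0.35 to 0.975 m from the base axis. Payload 17.4 kg.
Tool frame: the origin (TCP) lies midway between the tips of the shut fingers; the grasp point (between the pads) lies 19 mm behind it (grip_point_offset is the distance from the TCP to the grasp point, in m); z points along the fingers, y is the direction in which the jaws open and shut (so a half turn about z gives the same grasp; the last joint's range is limited). The gripper opens to 85 mm and grips with 20 to 120 N. Pads are 22 mm wide; open, the fingers measure 114 mm over their backs; the gripper's body (76 mm by 85 mm) begins 54 mm behind the grasp point. The pads swing forward as they close: fully open they stand 13 mm farther back than shut.
Start: joints at [-1.296, 0.116, 1.442, -0, 1.584, -0.038], TCP at [0.208, -0.642, 0.203] pointing down, gripper open.
Joint ranges: [-2.83, 2.83], [-0.83, 2.19], [0.07, 2.5], [-1.14, 4.28], [0.01, 3], [-2.97, 2.97]. Speed limits (rad/s): [1.89, 1.89, 2.22, 3.14, 3.14, 3.14].

## Interface

Orientations are given as a 3x3 rotation matrix whose columns are the frame's x, y, z axes.
In Python, from rig import * gives the robot as it stands.
- The arm moves only by the tool apply_moves, never from a script. Its argument "series" is a list of rows, each an object of numbers: "jaw": the closure, from -1 (fully open) to 1 (shut), so that 0 is half open; "tx", "ty", "tz": the shift along the tool's x, y, z in cm; "turn": the turn about the tool's z in rad. In form: [{"jaw": .., "tx": .., "ty": .., "tz": .., "turn": ..}, ...]. A call has 1 to 20 rows; each row shifts and turns the commanded pose from where the row before left it, along the tool's axes as they then stand; what a row does not reach is not made up. A row lasts 1/12 s, in which the tool goes at most 41.7 mm and 7.16 degrees, less where a joint would pass 70% of its speed; a pose out of reach is approached as far as the arm can. A call is refused whole if a number of a shift passes 4.17 or a number of a turn 0.125, either way. A call with a gripper value outside its range is refused whole. The fingers move at their own pace and stop on an object; "squeeze" is the grip in N (left out, the last holds). Time passes only in rows, so rows that do not move let the fingers close. It gives the time, the measured TCP pose, the force and the opening at its end, in the units of the state.
- state(): the state, without advancing time (a new reading comes with each control period).
- get_image(name): name is "side" or "top" or "wrist"; returns the picture (384x512x3 uint8, blue, green, red); there is no depth.
- camera_model(name): a dict with "intrinsics" (3x3 intrinsics, pixels), "rvec" (rotation vector, rad) and "tvec" (3), from world to camera coordinates, as OpenCV has them; the wrist camera has in their place "T_tool_cam" (4x4, takes a point from camera to tool coordinates, whose origin is the TCP and whose axes are the flange's). Camera axes: x right, y down, z forward; pixel columns grow to the right and rows downward; lengths in m; the calibration is good to about 2 mm. A picture is of the moment at which its call begins: read the wrist's pose just before it. camera_model takes no time and is no camera call.
- sign_off(): hands the job in, once; it reports no verdict.
Trained networks look in the newest picture that a camera, given by its name, has taken for a name from the list of things; names that differ only in an ending like _2 or _b are one class to them, and where a whole thing is asked for, a point or a joint stands for the part that bears it (a point fixed in the world has none). Each returns a list of dicts, best first, with "confidence" (0 to 1); they miss things now and then, are a little off and sometimes report something else, mostly with a low value. They report only what shows in the picture. A call takes as long as a camera call. They do not tell look-alikes from the thing itself.
- silhouettes(thing, camera): "region" (384x512 bool, what is visible of it) and "centre" ([column, row] in pixels, amid what is visible of it).
- mark_of(thing, camera): "centre" ([column, row] in pixels: a listed point, or the origin of a listed thing).
The state is a dict: "clock": time; "joint_positions": joint angles; "joint_velocities": joint speeds; "tau": joint torques, N m; "position": TCP position; "ee_rot": TCP orientation; "ft_force": force on the tool from outside, world axes, zero at the start; "ft_torque": the same for the moment, N m; "gripper_width": finger opening in m.
Only numpy, scipy, OpenCV 4.12 (cv2) and the standard library are available. Lean on these libraries where they do the work, as an engineer would, in place of code of your own. Each camera call takes 0.05 s, during which the arm holds its last target. There are 200 camera calls.

## Working session

There is one attempt and no reset: what is moved stays moved. The work goes in short steps, Python scripts to look and compute and a tool call to move; the robot and the scene stay as the last step left them, time stands still between calls to the robot, and variables do not carry over. Pictures are saved under pics/ and viewed, about 12 in all and at most 16, crops included, and the job is handed in when it is done.

Besides the shell and the picture viewer there is one more tool, called after "Call:" as name([rows], argument=value, ...), one row to a line, values as JSON. apply_moves: Moves the arm, as the interface text tells. Its arguments: {"type":"object","properties":{"series":{"type":"array"},"squeeze":{"type":"number"}},"required":["series"]}

```bash
mkdir -p pics; ls; python3 - <<'E'
from rig import *
import cv2
s=state(); print(s)
for c in ("top","side"):
    cv2.imwrite(f"pics/{c}1.png",get_image(c)); print(camera_model(c))
for c in ("wrist",): print(camera_model(c))
for t in ["tray","mat","well","tack_tin","bottle","square_can","round_can"]:
    for c in ("top","side"):
        print(t,c,[(round(d["confidence"],2),[round(float(v),1) for v in d["centre"]]) for d in mark_of(t,c)[:4]])
E
```

```text
pics
{'clock': 0.0, 'joint_positions': array([-1.29579925e+00,  1.16522576e-01,  1.44226748e+00,  3.76058903e-05,
        1.58401684e+00, -3.78003912e-02]), 'joint_velocities': array([-0.00068843,  0.00068383,  0.00076646,  0.00012328,  0.00011855,
       -0.00138222]), 'tau': array([ 4.90972598e-04, -7.31984496e+01, -6.32502437e+01,  1.34635247e-04,
        6.16360630e-03, -1.64048248e-05]), 'position': array([ 0.20765294, -0.64202685,  0.20183615]), 'ee_rot': array([[ 9.51476320e-01,  3.07721833e-01, -2.93530088e-04],
       [ 3.07721961e-01, -9.51475593e-01,  1.17882718e-03],
       [ 8.34641455e-05, -1.21195180e-03, -9.99999262e-01]]), 'ft_force': array([ 0.38021156,  0.91054051, -1.07262819]), 'ft_torque': array([ 0.09170546, -0.03238874,  0.02655837]), 'gripper_width': 0.08572221109288923}
{'intrinsics': array([[382.91554182,   0.        , 258.40097236],
       [  0.        , 382.91554182, 191.08298947],
       [  0.        ,   0.        ,   1.        ]]), 'rvec': array([ 2.09781577, -2.14139806,  0.21815674]), 'tvec': array([0.00380832, 0.59029069, 0.76921324])}
{'intrinsics':
[... 847 characters left out ...]
]
tray side [(0.68, [276.1, 211.7])]
mat top [(0.79, [137.0, 232.0]), (0.37, [253.7, 194.6]), (0.24, [278.8, 196.3])]
mat side [(0.71, [236.5, 301.0]), (0.35, [275.4, 209.7])]
well top [(0.57, [386.7, 225.8])]
well side [(0.85, [335.8, 153.2])]
tack_tin top [(0.91, [230.2, 288.6]), (0.79, [253.6, 192.5]), (0.55, [287.1, 286.6])]
tack_tin side [(0.85, [371.6, 192.0]), (0.73, [352.6, 222.6]), (0.69, [328.7, 262.1])]
bottle top []
bottle side [(0.78, [292.3, 212.7]), (0.58, [204.9, 180.5])]
square_can top [(0.78, [279.7, 193.9]), (0.64, [134.2, 234.4])]
square_can side [(0.84, [277.1, 196.8])]
round_can top [(0.95, [233.3, 205.8])]
round_can side [(0.81, [264.4, 222.8]), (0.59, [201.2, 177.7])]
```

View pics/top1.png

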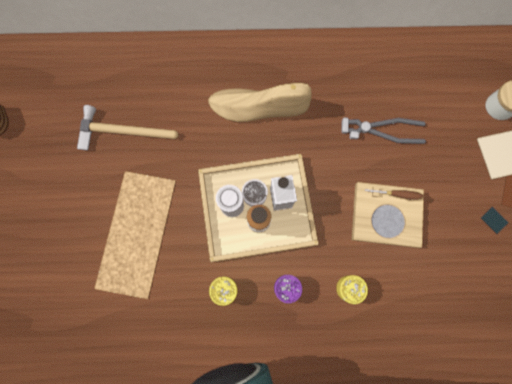

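View pics/side1.png

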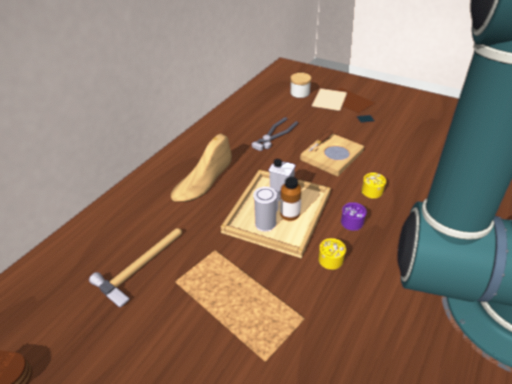

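The top view has +x up and +y to the left. The tray is near (258,208), with the round can on its left (230,200), the tin at (254,192), the square can on the right (284,192) and the bottle in front (258,218). The mat is at (137,235) and the well at (388,221). The decoy tins are in the row at y≈290. Next I'll fit the poses from the silhouettes.

```bash
cat > h.py <<'E'
from rig import *
import numpy as np, cv2
from scipy.optimize import minimize
CM={c:camera_model(c) for c in("top","side")}
def proj(P,c):
    m=CM[c]; return cv2.projectPoints(np.float64(P),m["rvec"],m["tvec"],m["intrinsics"],None)[0][:,0]
def ray(uv,z,c):
    m=CM[c]; R=cv2.Rodrigues(m["rvec"])[0]; o=-R.T@m["tvec"]
    d=R.T@np.linalg.inv(m["intrinsics"])@[uv[0],uv[1],1]; return o+d*(z-o[2])/d[2]
def box(x,y,a,lx,ly,h,z0=0):
    c,s=np.cos(a),np.sin(a)
    return [(x+c*i*lx/2-s*j*ly/2,y+s*i*lx/2+c*j*ly/2,z) for i in(-1,1) for j in(-1,1) for z in(z0,z0+h)]
def cyl(x,y,r,h,z0=0):
    t=np.linspace(0,2*np.pi,40); return [(x+r*np.cos(q),y+r*np.sin(q),z) for q in t for z in (z0,z0+h)]
S=8
def iou(P,hull,c):
    p=cv2.convexHull(np.float32(proj(P,c))); inter=cv2.intersectConvexConvex(p,hull)[0]
    return inter/(cv2.contourArea(p)+cv2.contourArea(hull)-inter)
def hull(region):
    n,l,st,_=cv2.connectedComponentsWithStats(region.astype(np.uint8)); k=1+np.argmax(st[1:,4])
    v,u=np.nonzero(l==k); P=np.float32(np.c_[u,v])
    return cv2.convexHull(np.concatenate([P+np.float32([i,j]) for i in(-.5,.5) for j in(-.5,.5)]))
def fit(f,x0,hs):
    best=None
    for k in range(4):
        r=minimize(lambda x:-sum(iou(f(x),h,c) for c,h in hs),x0,method="Nelder-Mead",options=dict(initial_simplex=np.vstack([x0]+[np.array(x0)+np.eye(len(x0))[i]*(.02 if i<2 else .15)*(-1)**k for i in range(len(x0))])))
        x0=r.x
    return r.x,-r.fun/len(hs)
E
cat > m.py <<'E'
from h import *
get_image("top");get_image("side")
def sil(t,c,near=None):
    L=[d for d in silhouettes(t,c) if d["confidence"]>.3]
    if near is not None: L=sorted(L,key=lambda d:np.hypot(*(np.array(d["centre"])-near)))
    return L
for t,n,dim in(("tray",{"top":(258,208),"side":(275,212)},(.21,.24,.022)),("mat",{"top":(137,235),"side":(237,301)},(.27,.12,.003)),("well",{"top":(388,217),"side":(333,153)},(.13,.15,.02))):
    for cs in(("top",),("top","side")):
        hs=[]
        for c in cs:
            L=sil(t,c,n[c])
            if L: hs.append((c,hull(L[0]["region"])))
        if not hs: print(t,"none"); continue
        x0=[*ray(n["top"],.01,"top")[:2],1.45 if t=="mat" and 0 else (0.12 if t!="mat" else -.25)]
        print(t,cs,len(hs),*fit(lambda x:box(*x,*dim),x0,hs))
for t,n,r,h in(("round_can",{"top":(231,203),"side":(265,210)},.0275,.1),("bottle",{"top":(259,217),"side":(290,200)},.026,.088),("square_can",{"top":(284,192),"side":(282,178)},0,.098),("tack_tin",{"top":(254,193),"side":(275,200)},.0285,.042)):
    for c in("top","side"):
        L=sil(t,c,n[c])
        if not L: print(t,c,"none"); continue
        d=L[0]; f=(lambda x:cyl(*x[:2],r,h,.006)) if r else (lambda x:box(*x,.054,.044,.098,.006))
        x0=list(ray(n["top"],.06,"top")[:2])+([] if r else [.12])
        print(t,c,d["centre"],*fit(f,x0,[(c,hull(d["region"]))]))
for c in("top","side"):
    for d in mark_of("well",c)[:2]: print("well",c,d["confidence"],ray(d["centre"],.014,c))
    for d in mark_of("tray",c)[:2]: print("tray",c,d["confidence"],ray(d["centre"],.0,c))
# felt circle
im=cv2.imread("pics/top1.png").astype(int)[195:245,360:415]
mk=((im.max(2)-im.min(2))<30).astype(np.uint8)
n,l,st,ce=cv2.connectedComponentsWithStats(mk); k=1+np.argmax(st[1:,4]); print("felt",st[k],ray(ce[k]+[360,195],.014,"top"))
E
python3 m.py
```

```text
tray ('top',) 1 [ 0.56151838 -0.00338506  0.13818452] 0.9719937349173848
tray ('top', 'side') 2 [ 0.56318017 -0.00418275  0.14174461] 0.9765858351581549
mat ('top',) 1 [ 0.5106062   0.27021525 -0.20189461] 0.9768296709263113
mat ('top', 'side') 2 [ 0.51049655  0.27041743 -0.20206036] 0.9768279796533905
well ('top',) 1 [ 0.53964624 -0.29941203 -0.12861548] 0.9800781845994461
well ('top', 'side') 2 [ 0.53992854 -0.29937915 -0.13281902] 0.9417716561102578
round_can top [229.2, 199.4] [0.56748169 0.05206729] 0.9539659068610977
round_can side [263.7, 208.9] [0.56932864 0.05214706] 0.963917526064778
bottle top [258.6, 220.4] [ 0.52993877 -0.00799048] 0.963129797051811
bottle side [291.0, 195.9] [ 0.53172156 -0.01025042] 0.8908135157175421
square_can top [279.3, 189.8] [ 0.58385033 -0.05886222  0.10239806] 0.9525433561522986
square_can side [274.9, 171.4] [ 0.5983779  -0.08318451  0.22642699] 0.6991045245943651
tack_tin top [255.6, 192.1] [5.91506874e-01 2.15535316e-04] 0.9044323263593901
tack_tin side [281.4, 200.7] [ 0.58271906 -0.02934683] 0.08144811646160893
well top 0.95 [ 0.51967861 -0.29340984  0.014     ]
tray top 0.9 [ 0.56547182 -0.00736934  0.        ]
well side 0.64 [ 0.52220638 -0.29002178  0.014     ]
tray side 0.58 [ 5.65628135e-01 -3.77352980e-03  1.11022302e-16]
felt [ 12  10  33  33 847] [ 0.52505656 -0.29801661  0.014     ]
```

Call:
apply_moves([
  {"jaw": -1, "turn": 0.085},
  {"jaw": -1, "turn": 0.085, "tx": 1, "ty": -1.5},
  {"jaw": -1, "tx": 2.3, "ty": -3.3, "tz": -0.3},
  {"jaw": -1, "tx": 2.3, "ty": -3.3, "tz": -0.3},
  {"jaw": -1, "tx": 2.3, "ty": -3.3, "tz": -0.3},
  {"jaw": -1, "tx": 2.3, "ty": -3.3, "tz": -0.3},
  {"jaw": -1, "tx": 2.3, "ty": -3.3, "tz": -0.3},
  {"jaw": -1, "tx": 2.3, "ty": -3.3, "tz": -0.3},
  {"jaw": -1, "tx": 2.3, "ty": -3.3, "tz": -0.3},
  {"jaw": -1, "tx": 2.3, "ty": -3.3, "tz": -0.3},
  {"jaw": -1, "tx": 2.3, "ty": -3.3, "tz": -0.3},
  {"jaw": -1, "tx": 2.3, "ty": -3.3, "tz": -0.3},
  {"jaw": -1, "tx": 2.3, "ty": -3.3, "tz": -0.3},
  {"jaw": -1, "tx": 2.3, "ty": -3.3, "tz": -0.3},
  {"jaw": -1, "tx": 2.3, "ty": -3.3, "tz": -0.3},
  {"jaw": -1, "tx": 2.3, "ty": -3.3, "tz": -0.3},
  {"jaw": -1, "tx": 2.3, "ty": -3.3, "tz": -0.3},
  {"jaw": -1, "tx": 2.3, "ty": -3.3, "tz": -0.3},
  {"jaw": -1, "tx": 2.3, "ty": -2.7},
  {"jaw": -1, "tx": 1, "ty": -1},
], squeeze=50)

```text
schema error: expected keys jaw, tx, ty, tz, turn
```

```bash
cat > w.py <<'E'
from h import *
import sys
def upd():
    s=state(); m=camera_model("wrist"); T=np.eye(4); T[:3,:3]=s["ee_rot"]; T[:3,3]=s["position"]
    C=np.linalg.inv(T@m["T_tool_cam"]); CM["wrist"]=dict(intrinsics=m["intrinsics"],rvec=cv2.Rodrigues(C[:3,:3])[0],tvec=C[:3,3]); return s
def show():
    s=state(); R=s["ee_rot"]; print("t",round(s["clock"],2),"pos",s["position"].round(4),"yaw",np.arctan2(R[1,0],R[0,0]).round(4),"F",s["ft_force"].round(1),"w",round(s["gripper_width"],4)); return s
def to(x,y,z=None):
    "shift in cm in tool axes to a TCP target"
    s=state(); p=s["position"]; print("-> tx,ty,tz cm",(100*s["ee_rot"].T@(np.array([x,y,p[2] if z is None else z])-p)).round(2))
E
python3 - <<'E'
from w import *
show(); upd(); im=get_image("wrist"); cv2.imwrite("pics/w1.png",im)
def go(t,n,f,x0):
    L=[d for d in silhouettes(t,"wrist") if d["confidence"]>.3]
    if not L: print(t,"none"); return
    e=proj([n],"wrist")[0]; d=min(L,key=lambda d:np.hypot(*(np.array(d["centre"])-e)))
    print(t,e,d["centre"],*fit(f,x0,[("wrist",hull(d["region"]))]))
go("tray",(.562,-.004,.01),lambda x:box(*x,.21,.24,.022),[.562,-.004,.14])
go("round_can",(.568,.052,.06),lambda x:cyl(*x,.0275,.1,.006),[.568,.052])
go("bottle",(.53,-.009,.06),lambda x:cyl(*x,.026,.088,.006)+cyl(*x,.0165,.115,.006),[.53,-.009])
go("square_can",(.583,-.059,.06),lambda x:box(*x,.054,.044,.098,.006),[.583,-.059,.14])
go("tack_tin",(.59,0,.04),lambda x:cyl(*x,.0285,.042,.006),[.59,0])
E
```

```text
t 1.95 pos [ 0.2077 -0.6423  0.2026] yaw 0.3128 F [-0.2 -0.7  0.6] w 0.0855
tray none
round_can none
bottle none
square_can none
tack_tin none
```

View pics/w1.png

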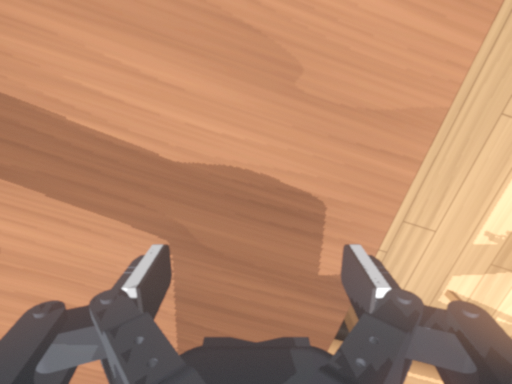

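The call was refused because every row needs all its keys, so this picture shows only the bare bench and the fingers. I'll resend it with complete rows.

Call:
apply_moves([
  {"jaw": -1, "tx": 0, "ty": 0, "tz": 0, "turn": 0.085},
  {"jaw": -1, "tx": 1, "ty": -1.5, "tz": 0, "turn": 0.085},
  {"jaw": -1, "tx": 2.3, "ty": -3.3, "tz": -0.3, "turn": 0},
  {"jaw": -1, "tx": 2.3, "ty": -3.3, "tz": -0.3, "turn": 0},
  {"jaw": -1, "tx": 2.3, "ty": -3.3, "tz": -0.3, "turn": 0},
  {"jaw": -1, "tx": 2.3, "ty": -3.3, "tz": -0.3, "turn": 0},
  {"jaw": -1, "tx": 2.3, "ty": -3.3, "tz": -0.3, "turn": 0},
  {"jaw": -1, "tx": 2.3, "ty": -3.3, "tz": -0.3, "turn": 0},
  {"jaw": -1, "tx": 2.3, "ty": -3.3, "tz": -0.3, "turn": 0},
  {"jaw": -1, "tx": 2.3, "ty": -3.3, "tz": -0.3, "turn": 0},
  {"jaw": -1, "tx": 2.3, "ty": -3.3, "tz": -0.3, "turn": 0},
  {"jaw": -1, "tx": 2.3, "ty": -3.3, "tz": -0.3, "turn": 0},
  {"jaw": -1, "tx": 2.3, "ty": -3.3, "tz": -0.3, "turn": 0},
  {"jaw": -1, "tx": 2.3, "ty": -3.3, "tz": -0.3, "turn": 0},
  {"jaw": -1, "tx": 2.3, "ty": -3.3, "tz": -0.3, "turn": 0},
  {"jaw": -1, "tx": 2.3, "ty": -3.3, "tz": -0.3, "turn": 0},
  {"jaw": -1, "tx": 2.3, "ty": -3.3, "tz": -0.3, "turn": 0},
  {"jaw": -1, "tx": 2.3, "ty": -3.3, "tz": -0.3, "turn": 0},
  {"jaw": -1, "tx": 2, "ty": -2.5, "tz": 0, "turn": 0},
  {"jaw": -1, "tx": 0.8, "ty": -1, "tz": 0, "turn": 0},
], squeeze=50)

```text
clock: 3.92
position: [0.5271, -0.0084, 0.2506]
ee_rot: [[0.989, 0.145, 0.0], [0.145, -0.989, 0.001], [0.0, -0.001, -1.0]]
ft_force: [-0.3, -1.1, -0.4]
gripper_width: 0.0853
```

```bash
cat > go.py <<'E'
from w import *
show(); upd(); im=get_image("wrist"); cv2.imwrite("pics/w2.png",im)
def go(t,n,f,x0):
    L=[d for d in silhouettes(t,"wrist") if d["confidence"]>.3]
    if not L: print(t,"none"); return
    e=proj([n],"wrist")[0]; d=min(L,key=lambda d:np.hypot(*(np.array(d["centre"])-e)))
    print(t,e,d["centre"],*fit(f,x0,[("wrist",hull(d["region"]))]))
go("tray",(.562,-.004,.01),lambda x:box(*x,.21,.24,.022),[.562,-.004,.14])
go("round_can",(.568,.052,.06),lambda x:cyl(*x,.0275,.1,.006),[.568,.052])
go("bottle",(.53,-.009,.06),lambda x:cyl(*x,.026,.088,.006)+cyl(*x,.0165,.115,.006),[.53,-.009])
go("square_can",(.583,-.059,.06),lambda x:box(*x,.054,.044,.098,.006),[.583,-.059,.14])
go("tack_tin",(.59,0,.04),lambda x:cyl(*x,.0285,.042,.006),[.59,0])
to(.53,-.009)
E
python3 go.py
```

```text
t 3.92 pos [ 0.5271 -0.0084  0.2506] yaw 0.1455 F [-0.3 -1.1 -0.4] w 0.0853
tray [255.7255766  129.27148724] [257.4, 82.3] [ 0.56505993 -0.00534326  0.13781605] 0.9935872687142719
round_can [210.35285419 121.68025624] [207.4, 123.6] [0.56855611 0.05173014] 0.9579737350554097
bottle none
square_can [303.41373878 122.76309652] [308.5, 121.1] [ 0.58430719 -0.06081316  0.14571028] 0.9792877705457903
tack_tin [255.78693443 108.8046106 ] [255.7, 107.7] [5.92355628e-01 6.78876927e-05] 0.9591082755314749
-> tx,ty,tz cm [ 0.5  -0.31 -0.  ]
```

View pics/w2.png

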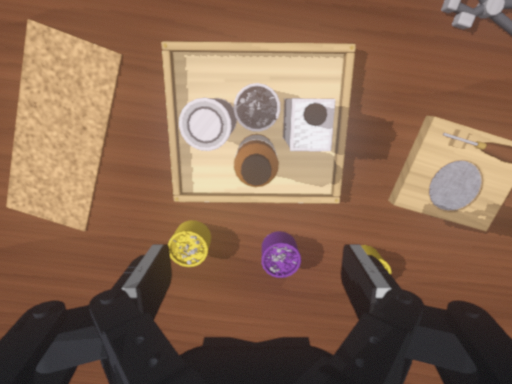

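The wrist view agrees with the other fits: round can (207,124), tin (257,105), square can (310,124), bottle (256,162). I'll start with the bottle.

Call:
apply_moves([
  {"jaw": -0.6, "tx": 0.4, "ty": 0.1, "tz": 0, "turn": 0},
  {"jaw": -0.6, "tx": 0, "ty": 0, "tz": 1, "turn": 0},
  {"jaw": -0.6, "tx": 0, "ty": 0, "tz": 2, "turn": 0},
  {"jaw": -0.6, "tx": 0, "ty": 0, "tz": 2.5, "turn": 0},
  {"jaw": -0.6, "tx": 0, "ty": 0, "tz": 2.5, "turn": 0},
  {"jaw": -0.6, "tx": 0, "ty": 0, "tz": 2.5, "turn": 0},
  {"jaw": -0.6, "tx": 0, "ty": 0, "tz": 2.5, "turn": 0},
  {"jaw": -0.6, "tx": 0, "ty": 0, "tz": 2.5, "turn": 0},
  {"jaw": -0.6, "tx": 0, "ty": 0, "tz": 2, "turn": 0},
  {"jaw": -0.6, "tx": 0, "ty": 0, "tz": 1.2, "turn": 0},
  {"jaw": -0.6, "tx": 0, "ty": 0, "tz": 0, "turn": 0},
], squeeze=50)

```text
clock: 5.13
position: [0.5285, -0.0125, 0.0606]
ee_rot: [[0.99, 0.142, -0.004], [0.142, -0.99, 0.0], [-0.004, -0.001, -1.0]]
ft_force: [-0.0, 0.7, -1.0]
gripper_width: 0.0682
```

Call:
apply_moves([
  {"jaw": 1, "tx": 0, "ty": 0, "tz": 0, "turn": 0},
  {"jaw": 1, "tx": 0, "ty": 0, "tz": 0, "turn": 0},
  {"jaw": 1, "tx": 0, "ty": 0, "tz": 0, "turn": 0},
  {"jaw": 1, "tx": 0, "ty": 0, "tz": 0, "turn": 0},
  {"jaw": 1, "tx": 0, "ty": 0, "tz": 0, "turn": 0},
  {"jaw": 1, "tx": 0, "ty": 0, "tz": 0, "turn": 0},
])

```text
clock: 5.63
position: [0.5318, -0.0125, 0.0669]
ee_rot: [[0.99, 0.142, 0.005], [0.142, -0.99, -0.001], [0.005, 0.001, -1.0]]
ft_force: [0.1, 0.9, 11.8]
gripper_width: 0.044
```

The opening is only 44 mm, less than the 52 mm body, and there is an upward push. The pads look to be on the shoulder, so I'll open, go lower and grip again.

Call:
apply_moves([
  {"jaw": -0.6, "tx": 0, "ty": 0, "tz": 0, "turn": 0},
  {"jaw": -0.6, "tx": 0, "ty": 0, "tz": 0, "turn": 0},
  {"jaw": -0.6, "tx": 0, "ty": 0, "tz": 0, "turn": 0},
  {"jaw": -0.6, "tx": 0, "ty": 0, "tz": 0, "turn": 0},
  {"jaw": -0.6, "tx": 0, "ty": 0, "tz": 0, "turn": 0},
])

```text
clock: 6.05
position: [0.5301, -0.0122, 0.0638]
ee_rot: [[0.99, 0.142, 0.0], [0.142, -0.99, -0.0], [0.0, 0.0, -1.0]]
ft_force: [0.3, -0.0, -0.6]
gripper_width: 0.0682
```

```bash
python3 - <<'E'
from w import *
show(); im=get_image("side"); cv2.imwrite("pics/s2.png",cv2.resize(im[110:270,180:390],None,fx=3,fy=3)); show()
get_image("top")
for c in("side","top"):
  for d in silhouettes("bottle",c):
    if d["confidence"]>.3: print(c,d["confidence"],d["centre"],*fit(lambda x:cyl(*x,.026,.088,.006)+cyl(*x,.0165,.115,.006),[.531,-.009],[(c,hull(d["region"]))]))
E
```

```text
t 6.05 pos [ 0.5301 -0.0122  0.0638] yaw 0.1427 F [ 0.3 -0.  -0.6] w 0.0682
t 6.1 pos [ 0.53   -0.0122  0.0637] yaw 0.1427 F [ 0.   0.1 -0. ] w 0.0681
side 0.76 [293.9, 202.5] [ 0.53017871 -0.0081495 ] 0.857153769661939
side 0.52 [272.1, 178.0] [ 0.60726454 -0.08390315] 0.4658330334562177
top 0.46 [257.3, 233.5] [ 0.48307303 -0.00258399] 0.08183915032332438
```

View pics/s2.png

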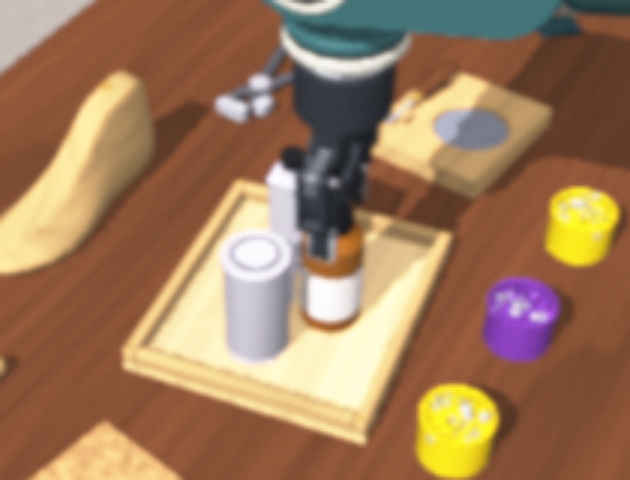

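The bottle still stands upright and the pads are around its shoulder. I'll go about 1 cm lower.

Call:
apply_moves([
  {"jaw": -0.6, "tx": 0, "ty": -0.25, "tz": 0.3, "turn": 0},
  {"jaw": -0.6, "tx": 0, "ty": 0, "tz": 0.4, "turn": 0},
  {"jaw": -0.6, "tx": 0, "ty": 0, "tz": 0.2, "turn": 0},
  {"jaw": -0.6, "tx": 0, "ty": 0, "tz": 0, "turn": 0},
  {"jaw": 1, "tx": 0, "ty": 0, "tz": 0, "turn": 0},
  {"jaw": 1, "tx": 0, "ty": 0, "tz": 0, "turn": 0},
  {"jaw": 1, "tx": 0, "ty": 0, "tz": 0, "turn": 0},
  {"jaw": 1, "tx": 0, "ty": 0, "tz": 0, "turn": 0},
  {"jaw": 1, "tx": 0, "ty": 0, "tz": 0, "turn": 0},
], squeeze=40)

```text
clock: 7.0
position: [0.5299, -0.0096, 0.055]
ee_rot: [[0.99, 0.142, 0.001], [0.142, -0.99, 0.0], [0.001, -0.0, -1.0]]
ft_force: [-0.7, 1.3, 4.1]
gripper_width: 0.0497
```

Call:
apply_moves([
  {"jaw": 1, "tx": 0, "ty": 0, "tz": 0, "turn": 0},
  {"jaw": 1, "tx": 0, "ty": 0, "tz": 0, "turn": 0},
  {"jaw": 1, "tx": 0, "ty": 0, "tz": 0, "turn": 0},
])

```text
clock: 7.25
position: [0.5299, -0.0097, 0.055]
ee_rot: [[0.99, 0.142, 0.001], [0.142, -0.99, 0.0], [0.001, -0.0, -1.0]]
ft_force: [-1.5, 2.0, 5.4]
gripper_width: 0.0494
```

```bash
python3 -c "
from w import *
show()"
```

```text
t 7.25 pos [ 0.5299 -0.0097  0.055 ] yaw 0.1428 F [-1.5  2.   5.4] w 0.0494
```

Call:
apply_moves([
  {"jaw": -0.6, "tx": 0, "ty": 0, "tz": 0, "turn": 0},
  {"jaw": -0.6, "tx": 0, "ty": 0, "tz": 0, "turn": 0},
  {"jaw": -0.6, "tx": 0, "ty": 0, "tz": 0.2, "turn": 0},
  {"jaw": -0.6, "tx": 0, "ty": 0, "tz": 0.2, "turn": 0},
  {"jaw": -0.6, "tx": 0, "ty": 0, "tz": 0, "turn": 0},
  {"jaw": 1, "tx": 0, "ty": 0, "tz": 0, "turn": 0},
  {"jaw": 1, "tx": 0, "ty": 0, "tz": 0, "turn": 0},
  {"jaw": 1, "tx": 0, "ty": 0, "tz": 0, "turn": 0},
  {"jaw": 1, "tx": 0, "ty": 0, "tz": 0, "turn": 0},
  {"jaw": 1, "tx": 0, "ty": 0, "tz": 0, "turn": 0},
  {"jaw": 1, "tx": 0, "ty": 0, "tz": 0, "turn": 0},
])

```text
clock: 8.17
position: [0.5298, -0.0097, 0.0508]
ee_rot: [[0.99, 0.142, 0.0], [0.142, -0.99, 0.0], [0.0, -0.0, -1.0]]
ft_force: [-0.7, 1.6, 3.7]
gripper_width: 0.0503
```

Call:
apply_moves([
  {"jaw": 1, "tx": 0, "ty": 0, "tz": -0.3, "turn": 0},
  {"jaw": 1, "tx": 0, "ty": 0, "tz": -0.6, "turn": 0},
  {"jaw": 1, "tx": 0, "ty": 0, "tz": -0.6, "turn": 0},
  {"jaw": 1, "tx": 0, "ty": 0, "tz": 0, "turn": 0},
  {"jaw": 1, "tx": 0, "ty": 0, "tz": 0, "turn": 0},
])

```text
clock: 8.58
position: [0.5299, -0.0098, 0.0661]
ee_rot: [[0.99, 0.142, 0.001], [0.142, -0.99, -0.0], [0.001, 0.0, -1.0]]
ft_force: [-0.8, 0.3, -2.4]
gripper_width: 0.0501
```

```bash
python3 - <<'E'
from w import *
im=get_image("side"); cv2.imwrite("pics/s3.png",cv2.resize(im[150:250,230:330],None,fx=5,fy=5)); show()
E
```

```text
t 8.63 pos [ 0.5297 -0.0097  0.0657] yaw 0.1428 F [ 0.5 -0.4 -1.4] w 0.0502
```

View pics/s3.png

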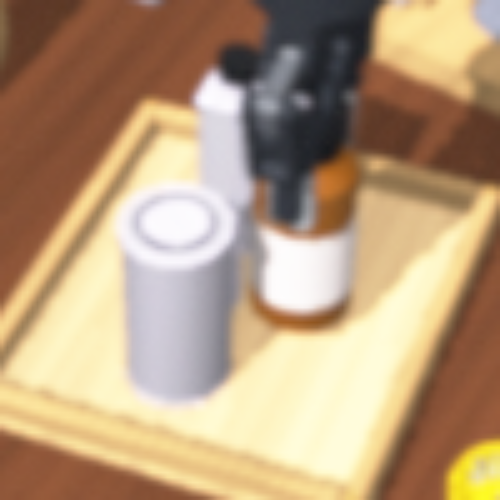

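The bottle is held on its body just under the shoulder, upright, and the wrist force reads about its weight. I'll carry it to the near mat spot.

Call:
apply_moves([
  {"jaw": 1, "tx": 0, "ty": 0, "tz": -1, "turn": 0},
  {"jaw": 1, "tx": 0, "ty": 0, "tz": -2, "turn": 0},
  {"jaw": 1, "tx": 0, "ty": 0, "tz": -2.5, "turn": 0},
  {"jaw": 1, "tx": 0, "ty": 0, "tz": -2.5, "turn": 0},
  {"jaw": 1, "tx": 0, "ty": 0, "tz": -2.5, "turn": 0},
  {"jaw": 1, "tx": -0.2, "ty": -1.2, "tz": -1.9, "turn": 0},
  {"jaw": 1, "tx": -0.5, "ty": -2.5, "tz": 0, "turn": 0},
  {"jaw": 1, "tx": -0.6, "ty": -3, "tz": 0, "turn": 0},
  {"jaw": 1, "tx": -0.6, "ty": -3, "tz": 0, "turn": 0},
  {"jaw": 1, "tx": -0.6, "ty": -3, "tz": 0, "turn": 0},
  {"jaw": 1, "tx": -0.6, "ty": -3, "tz": 0, "turn": 0},
  {"jaw": 1, "tx": -0.6, "ty": -3, "tz": 0, "turn": 0},
  {"jaw": 1, "tx": -0.6, "ty": -3, "tz": 0, "turn": 0},
  {"jaw": 1, "tx": -0.6, "ty": -3, "tz": 0, "turn": 0},
  {"jaw": 1, "tx": -0.6, "ty": -3, "tz": 0, "turn": 0},
  {"jaw": 1, "tx": -0.4, "ty": -2, "tz": 0, "turn": 0},
  {"jaw": 1, "tx": -0.2, "ty": -1.2, "tz": 0, "turn": 0},
  {"jaw": 1, "tx": 0, "ty": 0, "tz": 0, "turn": 0},
  {"jaw": 1, "tx": 0, "ty": 0, "tz": 0, "turn": 0},
])

```text
clock: 10.22
position: [0.4253, 0.2874, 0.1898]
ee_rot: [[0.99, 0.143, 0.0], [0.143, -0.99, -0.0], [-0.0, 0.0, -1.0]]
ft_force: [0.5, -0.2, -1.5]
gripper_width: 0.0503
```

```bash
python3 -c "
from w import *
show();to(.427,.2875,.048)"
```

```text
t 10.22 pos [0.4253 0.2874 0.1898] yaw 0.1438 F [ 0.5 -0.2 -1.5] w 0.0503
-> tx,ty,tz cm [1.700e-01 1.000e-02 1.418e+01]
```

Call:
apply_moves([
  {"jaw": 1, "tx": 0.1, "ty": 0, "tz": 1, "turn": 0},
  {"jaw": 1, "tx": 0, "ty": 0, "tz": 2, "turn": 0},
  {"jaw": 1, "tx": 0, "ty": 0, "tz": 2.5, "turn": 0},
  {"jaw": 1, "tx": 0, "ty": 0, "tz": 2.5, "turn": 0},
  {"jaw": 1, "tx": 0, "ty": 0, "tz": 2.5, "turn": 0},
  {"jaw": 1, "tx": 0, "ty": 0, "tz": 1.5, "turn": 0},
  {"jaw": 1, "tx": 0, "ty": 0, "tz": 0.7, "turn": 0},
  {"jaw": 1, "tx": 0, "ty": 0, "tz": 0.5, "turn": 0},
  {"jaw": 1, "tx": 0, "ty": 0, "tz": 0.4, "turn": 0},
  {"jaw": 1, "tx": 0, "ty": 0, "tz": 0.3, "turn": 0},
  {"jaw": 1, "tx": 0, "ty": 0, "tz": 0.2, "turn": 0},
  {"jaw": 1, "tx": 0, "ty": 0, "tz": 0.1, "turn": 0},
  {"jaw": 1, "tx": 0, "ty": 0, "tz": 0, "turn": 0},
  {"jaw": 1, "tx": 0, "ty": 0, "tz": 0, "turn": 0},
])

```text
clock: 11.38
position: [0.4264, 0.2878, 0.048]
ee_rot: [[0.99, 0.142, 0.001], [0.142, -0.99, 0.0], [0.001, -0.0, -1.0]]
ft_force: [0.3, 0.7, -3.1]
gripper_width: 0.0502
```

Call:
apply_moves([
  {"jaw": 1, "tx": 0, "ty": 0, "tz": 0.1, "turn": 0},
  {"jaw": 1, "tx": 0, "ty": 0, "tz": 0.1, "turn": 0},
  {"jaw": 1, "tx": 0, "ty": 0, "tz": 0, "turn": 0},
])

```text
clock: 11.63
position: [0.4274, 0.2882, 0.0477]
ee_rot: [[0.99, 0.142, 0.003], [0.142, -0.99, 0.001], [0.003, -0.001, -1.0]]
ft_force: [-2.5, -1.5, 14.6]
gripper_width: 0.05
```

Call:
apply_moves([
  {"jaw": 1, "tx": 0, "ty": 0, "tz": -0.1, "turn": 0},
  {"jaw": -0.6, "tx": 0, "ty": 0, "tz": 0, "turn": 0},
  {"jaw": -0.6, "tx": 0, "ty": 0, "tz": 0, "turn": 0},
  {"jaw": -0.6, "tx": 0, "ty": 0, "tz": 0, "turn": 0},
  {"jaw": -0.6, "tx": 0, "ty": 0, "tz": 0, "turn": 0},
  {"jaw": -0.6, "tx": 0, "ty": 0, "tz": -0.8, "turn": 0},
  {"jaw": -0.6, "tx": 0, "ty": 0, "tz": -1.5, "turn": 0},
  {"jaw": -0.6, "tx": 0, "ty": 0, "tz": -2.5, "turn": 0},
  {"jaw": -0.6, "tx": 0, "ty": 0, "tz": -2.5, "turn": 0},
  {"jaw": -0.6, "tx": 0, "ty": 0, "tz": -2.5, "turn": 0},
  {"jaw": -0.6, "tx": 0, "ty": 0, "tz": -2.5, "turn": 0},
  {"jaw": -0.6, "tx": 0.5, "ty": 1.5, "tz": -2, "turn": 0},
  {"jaw": -0.6, "tx": 0.8, "ty": 3, "tz": 0, "turn": 0},
  {"jaw": -0.6, "tx": 0.9, "ty": 3.5, "tz": 0, "turn": 0},
  {"jaw": -0.6, "tx": 0.9, "ty": 3.5, "tz": 0, "turn": 0},
  {"jaw": -0.6, "tx": 0.9, "ty": 3.5, "tz": 0, "turn": 0},
  {"jaw": -0.6, "tx": 1.1, "ty": 3.5, "tz": 0, "turn": 0},
  {"jaw": -0.6, "tx": 1.1, "ty": 3.5, "tz": 0, "turn": 0},
  {"jaw": -0.6, "tx": 1.1, "ty": 3.5, "tz": 0, "turn": 0},
  {"jaw": -0.6, "tx": 1.1, "ty": 3.5, "tz": 0, "turn": 0},
])

```text
clock: 13.3
position: [0.5511, 0.0106, 0.1904]
ee_rot: [[0.99, 0.142, 0.001], [0.142, -0.99, -0.0], [0.001, 0.0, -1.0]]
ft_force: [1.2, 0.6, -0.1]
gripper_width: 0.0682
```

Call:
apply_moves([
  {"jaw": -0.6, "tx": 1.1, "ty": 3.2, "tz": 0, "turn": 0},
  {"jaw": -0.6, "tx": 0.6, "ty": 2.5, "tz": 0, "turn": 0},
  {"jaw": -0.6, "tx": 0.4, "ty": 1.5, "tz": 0, "turn": 0},
  {"jaw": -0.6, "tx": 0, "ty": 0, "tz": 0, "turn": 0},
  {"jaw": -0.6, "tx": 0, "ty": 0, "tz": 0, "turn": 0},
])

```text
clock: 13.72
position: [0.5817, -0.0558, 0.1897]
ee_rot: [[0.99, 0.141, -0.0], [0.141, -0.99, 0.0], [-0.0, -0.0, -1.0]]
ft_force: [0.0, 0.2, 0.3]
gripper_width: 0.0682
```

```bash
python3 - <<'E'
from w import *
show();to(.584,-.0605,.056)
get_image("side");get_image("top")
for c in("side","top"):
  for d in silhouettes("bottle",c):
    if d["confidence"]>.3: print(c,d["confidence"],d["centre"],*fit(lambda x:cyl(*x,.026,.088,.003)+cyl(*x,.0165,.115,.003),[.427,.288],[(c,hull(d["region"]))]))
E
```

```text
t 13.72 pos [ 0.5817 -0.0558  0.1897] yaw 0.1418 F [0.  0.2 0.3] w 0.0682
-> tx,ty,tz cm [ 0.17  0.5  13.37]
side 0.79 [267.2, 307.8] [0.42856932 0.28923573] 0.9750915355130466
top 0.56 [119.4, 271.6] [0.42789608 0.28885921] 0.9557530961890635
```

Call:
apply_moves([
  {"jaw": -0.6, "tx": 0.2, "ty": 0.5, "tz": 1, "turn": 0},
  {"jaw": -0.6, "tx": 0, "ty": 0, "tz": 2, "turn": 0},
  {"jaw": -0.6, "tx": 0, "ty": 0, "tz": 2.5, "turn": 0},
  {"jaw": -0.6, "tx": 0, "ty": 0, "tz": 2.5, "turn": 0},
  {"jaw": -0.6, "tx": 0, "ty": 0, "tz": 2.5, "turn": 0},
  {"jaw": -0.6, "tx": 0, "ty": 0, "tz": 2, "turn": 0},
  {"jaw": -0.6, "tx": 0, "ty": 0, "tz": 0.9, "turn": 0},
  {"jaw": -0.6, "tx": 0, "ty": 0, "tz": 0, "turn": 0},
  {"jaw": -0.6, "tx": 0, "ty": 0, "tz": 0, "turn": 0},
  {"jaw": 1, "tx": 0, "ty": 0, "tz": 0, "turn": 0},
  {"jaw": 1, "tx": 0, "ty": 0, "tz": 0, "turn": 0},
  {"jaw": 1, "tx": 0, "ty": 0, "tz": 0, "turn": 0},
  {"jaw": 1, "tx": 0, "ty": 0, "tz": 0, "turn": 0},
  {"jaw": 1, "tx": 0, "ty": 0, "tz": 0, "turn": 0},
  {"jaw": 1, "tx": 0, "ty": 0, "tz": 0, "turn": 0},
  {"jaw": 1, "tx": 0, "ty": 0, "tz": 0, "turn": 0},
])

```text
clock: 15.25
position: [0.5852, -0.0604, 0.0573]
ee_rot: [[0.99, 0.142, 0.002], [0.142, -0.99, -0.0], [0.002, 0.0, -1.0]]
ft_force: [-2.1, 2.3, 5.9]
gripper_width: 0.043
```

Call:
apply_moves([
  {"jaw": 1, "tx": 0, "ty": 0, "tz": -0.5, "turn": 0},
  {"jaw": 1, "tx": 0, "ty": 0, "tz": -1.3, "turn": 0},
  {"jaw": 1, "tx": 0, "ty": 0, "tz": -2.5, "turn": 0},
  {"jaw": 1, "tx": 0, "ty": 0, "tz": -2.5, "turn": 0},
  {"jaw": 1, "tx": 0, "ty": 0, "tz": -2.5, "turn": 0},
  {"jaw": 1, "tx": 0, "ty": 0, "tz": -2.5, "turn": 0},
  {"jaw": 1, "tx": 0, "ty": -0.5, "tz": -1.5, "turn": 0},
  {"jaw": 1, "tx": 0.3, "ty": -1.5, "tz": -0.8, "turn": 0},
  {"jaw": 1, "tx": 0.5, "ty": -2.7, "tz": 0, "turn": 0},
  {"jaw": 1, "tx": 0.5, "ty": -3, "tz": 0, "turn": 0},
  {"jaw": 1, "tx": 0.5, "ty": -3, "tz": 0, "turn": 0},
  {"jaw": 1, "tx": 0.5, "ty": -3, "tz": 0, "turn": 0},
  {"jaw": 1, "tx": 0.5, "ty": -3, "tz": 0, "turn": 0},
  {"jaw": 1, "tx": 0.5, "ty": -3, "tz": 0, "turn": 0},
  {"jaw": 1, "tx": 0.5, "ty": -3, "tz": 0, "turn": 0},
  {"jaw": 1, "tx": 0.5, "ty": -3, "tz": 0, "turn": 0},
  {"jaw": 1, "tx": 0.5, "ty": -2.5, "tz": 0, "turn": 0},
  {"jaw": 1, "tx": 0.4, "ty": -1.8, "tz": 0, "turn": 0},
  {"jaw": 1, "tx": 0.1, "ty": -0.9, "tz": 0, "turn": 0},
  {"jaw": 1, "tx": 0, "ty": 0, "tz": 0, "turn": 0},
])

```text
clock: 16.92
position: [0.5925, 0.2546, 0.1966]
ee_rot: [[0.99, 0.144, -0.001], [0.144, -0.99, 0.0], [-0.001, -0.0, -1.0]]
ft_force: [-0.3, 0.1, -2.7]
gripper_width: 0.0432
```

```bash
python3 -c "
from w import *
show();to(.594,.253,.0545)"
```

```text
t 16.92 pos [0.5925 0.2546 0.1966] yaw 0.1446 F [-0.3  0.1 -2.7] w 0.0432
-> tx,ty,tz cm [ 0.14  0.18 14.21]
```

Call:
apply_moves([
  {"jaw": 1, "tx": 0.1, "ty": 0.2, "tz": 1, "turn": 0},
  {"jaw": 1, "tx": 0, "ty": 0, "tz": 2, "turn": 0},
  {"jaw": 1, "tx": 0, "ty": 0, "tz": 2.5, "turn": 0},
  {"jaw": 1, "tx": 0, "ty": 0, "tz": 2.5, "turn": 0},
  {"jaw": 1, "tx": 0, "ty": 0, "tz": 2.5, "turn": 0},
  {"jaw": 1, "tx": 0, "ty": 0, "tz": 1.5, "turn": 0},
  {"jaw": 1, "tx": 0, "ty": 0, "tz": 0.7, "turn": 0},
  {"jaw": 1, "tx": 0, "ty": 0, "tz": 0.5, "turn": 0},
  {"jaw": 1, "tx": 0, "ty": 0, "tz": 0.4, "turn": 0},
  {"jaw": 1, "tx": 0, "ty": 0, "tz": 0.3, "turn": 0},
  {"jaw": 1, "tx": 0, "ty": 0, "tz": 0.2, "turn": 0},
  {"jaw": 1, "tx": 0, "ty": 0, "tz": 0.1, "turn": 0},
  {"jaw": 1, "tx": 0, "ty": 0, "tz": 0.1, "turn": 0},
  {"jaw": 1, "tx": 0, "ty": 0, "tz": 0, "turn": 0},
])

```text
clock: 18.08
position: [0.5946, 0.2514, 0.0544]
ee_rot: [[0.99, 0.142, 0.001], [0.142, -0.99, 0.0], [0.001, -0.0, -1.0]]
ft_force: [-0.1, 0.9, 1.0]
gripper_width: 0.0431
```

Call:
apply_moves([
  {"jaw": -0.6, "tx": 0, "ty": 0, "tz": 0, "turn": 0},
  {"jaw": -0.6, "tx": 0, "ty": 0, "tz": 0, "turn": 0},
  {"jaw": -0.6, "tx": 0, "ty": 0, "tz": 0, "turn": 0},
  {"jaw": -0.6, "tx": 0, "ty": 0, "tz": 0, "turn": 0},
  {"jaw": -0.6, "tx": 0, "ty": 0, "tz": -0.8, "turn": 0},
  {"jaw": -0.6, "tx": 0, "ty": 0, "tz": -1.5, "turn": 0},
  {"jaw": -0.6, "tx": 0, "ty": 0, "tz": -2.5, "turn": 0},
  {"jaw": -0.6, "tx": 0, "ty": 0, "tz": -2.5, "turn": 0},
  {"jaw": -0.6, "tx": 0, "ty": 0, "tz": -2.5, "turn": 0},
  {"jaw": -0.6, "tx": 0, "ty": 0.8, "tz": -2.5, "turn": 0},
  {"jaw": -0.6, "tx": -0.4, "ty": 1.8, "tz": -1.3, "turn": 0},
  {"jaw": -0.6, "tx": -0.8, "ty": 3, "tz": 0, "turn": 0},
  {"jaw": -0.6, "tx": -1, "ty": 3.5, "tz": 0, "turn": 0},
  {"jaw": -0.6, "tx": -1, "ty": 3.5, "tz": 0, "turn": 0},
  {"jaw": -0.6, "tx": -1, "ty": 3.2, "tz": 0, "turn": 0},
  {"jaw": -0.6, "tx": -0.8, "ty": 2.3, "tz": 0, "turn": 0},
  {"jaw": -0.6, "tx": -0.4, "ty": 1.3, "tz": 0, "turn": 0},
  {"jaw": -0.6, "tx": 0, "ty": 0, "tz": 0, "turn": 0},
  {"jaw": -0.6, "tx": 0, "ty": 0, "tz": 0, "turn": 0},
])

```text
clock: 19.67
position: [0.5686, 0.0514, 0.1906]
ee_rot: [[0.99, 0.141, 0.001], [0.141, -0.99, 0.0], [0.001, -0.0, -1.0]]
ft_force: [-0.1, 0.1, -0.1]
gripper_width: 0.0682
```

```bash
python3 - <<'E'
from w import *
show();to(.5685,.052,.049)
get_image("side");get_image("top")
for c in("side","top"):
  for d in silhouettes("square_can",c):
    if d["confidence"]>.3: print(c,d["confidence"],d["centre"],*fit(lambda x:box(*x,.054,.044,.098,.003),[.594,.252,.14],[(c,hull(d["region"]))]))
E
```

```text
t 19.67 pos [0.5686 0.0514 0.1906] yaw 0.1417 F [-0.1  0.1 -0.1] w 0.0682
-> tx,ty,tz cm [-0.02 -0.06 14.16]
side 0.57 [204.7, 263.7] [0.59322259 0.25178386 0.11732699] 0.9447953341844786
```

Call:
apply_moves([
  {"jaw": -0.6, "tx": 0, "ty": 0, "tz": 1, "turn": 0},
  {"jaw": -0.6, "tx": 0, "ty": 0, "tz": 2, "turn": 0},
  {"jaw": -0.6, "tx": 0, "ty": 0, "tz": 2.5, "turn": 0},
  {"jaw": -0.6, "tx": 0, "ty": 0, "tz": 2.5, "turn": 0},
  {"jaw": -0.6, "tx": 0, "ty": 0, "tz": 2.5, "turn": 0},
  {"jaw": -0.6, "tx": 0, "ty": 0, "tz": 2, "turn": 0},
  {"jaw": -0.6, "tx": 0, "ty": 0, "tz": 1, "turn": 0},
  {"jaw": -0.6, "tx": 0, "ty": 0, "tz": 0.5, "turn": 0},
  {"jaw": -0.6, "tx": 0, "ty": 0, "tz": 0, "turn": 0},
  {"jaw": -0.6, "tx": 0, "ty": 0, "tz": 0, "turn": 0},
  {"jaw": 1, "tx": 0, "ty": 0, "tz": 0, "turn": 0},
  {"jaw": 1, "tx": 0, "ty": 0, "tz": 0, "turn": 0},
  {"jaw": 1, "tx": 0, "ty": 0, "tz": 0, "turn": 0},
  {"jaw": 1, "tx": 0, "ty": 0, "tz": 0, "turn": 0},
  {"jaw": 1, "tx": 0, "ty": 0, "tz": 0, "turn": 0},
  {"jaw": 1, "tx": 0, "ty": 0, "tz": 0, "turn": 0},
  {"jaw": 1, "tx": 0, "ty": 0, "tz": 0, "turn": 0},
])

```text
clock: 21.28
position: [0.5692, 0.0515, 0.0512]
ee_rot: [[0.99, 0.142, 0.002], [0.142, -0.99, 0.0], [0.002, 0.0, -1.0]]
ft_force: [-1.3, 0.3, 7.2]
gripper_width: 0.0526
```

Call:
apply_moves([
  {"jaw": 1, "tx": 0, "ty": 0, "tz": -0.5, "turn": 0},
  {"jaw": 1, "tx": 0, "ty": 0, "tz": -1.3, "turn": 0},
  {"jaw": 1, "tx": 0, "ty": 0, "tz": -2.5, "turn": 0},
  {"jaw": 1, "tx": 0, "ty": 0, "tz": -2.5, "turn": 0},
  {"jaw": 1, "tx": 0, "ty": 0, "tz": -2.5, "turn": 0},
  {"jaw": 1, "tx": 0, "ty": 0, "tz": -2.5, "turn": 0},
  {"jaw": 1, "tx": 0, "ty": -0.5, "tz": -1.5, "turn": 0},
  {"jaw": 1, "tx": -0.2, "ty": -1.5, "tz": -0.7, "turn": 0},
  {"jaw": 1, "tx": -0.3, "ty": -2.7, "tz": 0, "turn": 0},
  {"jaw": 1, "tx": -0.4, "ty": -3, "tz": 0, "turn": 0},
  {"jaw": 1, "tx": -0.4, "ty": -3, "tz": 0, "turn": 0},
  {"jaw": 1, "tx": -0.4, "ty": -3, "tz": 0, "turn": 0},
  {"jaw": 1, "tx": -0.4, "ty": -3, "tz": 0, "turn": 0},
  {"jaw": 1, "tx": -0.3, "ty": -2.7, "tz": 0, "turn": 0},
  {"jaw": 1, "tx": -0.2, "ty": -1.9, "tz": 0, "turn": 0},
  {"jaw": 1, "tx": -0.1, "ty": -1.1, "tz": 0, "turn": 0},
  {"jaw": 1, "tx": 0, "ty": 0, "tz": 0, "turn": 0},
  {"jaw": 1, "tx": 0, "ty": 0, "tz": 0, "turn": 0},
])

```text
clock: 22.78
position: [0.5097, 0.2693, 0.1897]
ee_rot: [[0.99, 0.143, -0.0], [0.143, -0.99, -0.0], [-0.0, 0.0, -1.0]]
ft_force: [-0.0, 0.5, -3.5]
gripper_width: 0.0524
```

```bash
python3 -c "
from w import *
show();to(.5105,.270,.0482)"
```

```text
t 22.78 pos [0.5097 0.2693 0.1897] yaw 0.1436 F [-0.   0.5 -3.5] w 0.0524
-> tx,ty,tz cm [ 0.1  -0.06 14.15]
```

Call:
apply_moves([
  {"jaw": 1, "tx": 0.1, "ty": 0, "tz": 1, "turn": 0},
  {"jaw": 1, "tx": 0, "ty": 0, "tz": 2, "turn": 0},
  {"jaw": 1, "tx": 0, "ty": 0, "tz": 2.5, "turn": 0},
  {"jaw": 1, "tx": 0, "ty": 0, "tz": 2.5, "turn": 0},
  {"jaw": 1, "tx": 0, "ty": 0, "tz": 2.5, "turn": 0},
  {"jaw": 1, "tx": 0, "ty": 0, "tz": 1.5, "turn": 0},
  {"jaw": 1, "tx": 0, "ty": 0, "tz": 0.7, "turn": 0},
  {"jaw": 1, "tx": 0, "ty": 0, "tz": 0.5, "turn": 0},
  {"jaw": 1, "tx": 0, "ty": 0, "tz": 0.4, "turn": 0},
  {"jaw": 1, "tx": 0, "ty": 0, "tz": 0.3, "turn": 0},
  {"jaw": 1, "tx": 0, "ty": 0, "tz": 0.1, "turn": 0},
  {"jaw": 1, "tx": 0, "ty": 0, "tz": 0.1, "turn": 0},
  {"jaw": 1, "tx": 0, "ty": 0, "tz": 0.1, "turn": 0},
  {"jaw": 1, "tx": 0, "ty": 0, "tz": 0, "turn": 0},
])

```text
clock: 23.95
position: [0.5111, 0.2696, 0.0483]
ee_rot: [[0.99, 0.142, 0.001], [0.142, -0.99, 0.0], [0.001, -0.0, -1.0]]
ft_force: [-0.1, -0.4, -0.4]
gripper_width: 0.0525
```

Call:
apply_moves([
  {"jaw": -0.6, "tx": 0, "ty": 0, "tz": 0, "turn": 0},
  {"jaw": -0.6, "tx": 0, "ty": 0, "tz": 0, "turn": 0},
  {"jaw": -0.6, "tx": 0, "ty": 0, "tz": 0, "turn": 0},
  {"jaw": -0.6, "tx": 0, "ty": 0, "tz": 0, "turn": 0},
  {"jaw": -0.6, "tx": 0, "ty": 0, "tz": -0.8, "turn": 0},
  {"jaw": -0.6, "tx": 0, "ty": 0, "tz": -1.5, "turn": 0},
  {"jaw": -0.6, "tx": 0, "ty": 0, "tz": -2.5, "turn": 0},
  {"jaw": -0.6, "tx": 0, "ty": 0, "tz": -2.5, "turn": 0},
  {"jaw": -0.6, "tx": 0, "ty": 0, "tz": -2.5, "turn": 0},
  {"jaw": -0.6, "tx": 0, "ty": 0.5, "tz": -2.5, "turn": 0},
  {"jaw": -0.7, "tx": 0.2, "ty": 1.7, "tz": -1.3, "turn": 0},
  {"jaw": -0.7, "tx": 0.5, "ty": 3, "tz": 0, "turn": 0},
  {"jaw": -0.7, "tx": 0.5, "ty": 3.5, "tz": 0, "turn": 0},
  {"jaw": -0.7, "tx": 0.5, "ty": 3.5, "tz": 0, "turn": 0},
  {"jaw": -0.7, "tx": 0.5, "ty": 3.5, "tz": 0, "turn": 0},
  {"jaw": -0.7, "tx": 0.5, "ty": 3.5, "tz": 0, "turn": 0},
  {"jaw": -0.7, "tx": 0.5, "ty": 3.2, "tz": 0, "turn": 0},
  {"jaw": -0.7, "tx": 0.5, "ty": 2.8, "tz": 0, "turn": 0},
  {"jaw": -0.7, "tx": 0.4, "ty": 1.7, "tz": 0, "turn": 0},
  {"jaw": -0.7, "tx": 0.1, "ty": 0.9, "tz": 0, "turn": 0},
])

```text
clock: 25.62
position: [0.5924, -0.0018, 0.1841]
ee_rot: [[0.99, 0.141, 0.0], [0.141, -0.99, -0.0], [0.0, 0.0, -1.0]]
ft_force: [0.6, -0.4, -0.3]
gripper_width: 0.0726
```

```bash
python3 - <<'E'
from w import *
upd();im=get_image("wrist");cv2.imwrite("pics/w3.png",im)
show();to(.592,0,.012)
for d in silhouettes("tack_tin","wrist"):
    if d["confidence"]>.3: print(d["confidence"],d["centre"],*fit(lambda x:cyl(*x,.0285,.042,.006),list(ray(d["centre"],.03,"wrist")[:2]),[("wrist",hull(d["region"]))]))
m=cv2.inRange(im,(130,130,130),(200,200,200)) 
for d in mark_of("well","wrist"): print("well",d["confidence"],d["centre"],ray(d["centre"],.014,"wrist"))
get_image("top")
for d in silhouettes("round_can","top"):
    if d["confidence"]>.3: print(d["confidence"],d["centre"],*fit(lambda x:cyl(*x,.0275,.1,.003),[.51,.27],[("top",hull(d["region"]))]))
E
```

```text
t 25.67 pos [ 0.5923 -0.002   0.184 ] yaw 0.1409 F [ 0.1 -1.2 -0.2] w 0.0727
-> tx,ty,tz cm [-1.00e-02 -2.10e-01  1.72e+01]
0.92 [279.8, 315.2] [ 0.3877723  -0.06553609] 0.819900120415111
0.66 [187.4, 309.9] [0.3884796  0.05736377] 0.6209542901001491
0.6 [253.2, 170.1] [ 5.91887180e-01 -4.54958904e-04] 0.9757546196094237
well 0.68 [252.8, 164.4] [0.59334602 0.00085648 0.014     ]
well 0.63 [475.4, 246.9] [ 0.52571362 -0.3003147   0.014     ]
0.63 [126.7, 232.1] [0.50951012 0.27033607] 0.9503272344849262
```

View pics/w3.png

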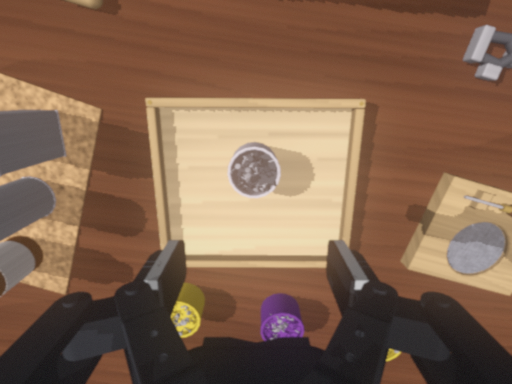

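Call:
apply_moves([
  {"jaw": -0.7, "tx": 0, "ty": -0.2, "tz": 1, "turn": 0},
  {"jaw": -0.7, "tx": 0, "ty": 0, "tz": 2, "turn": 0},
  {"jaw": -0.7, "tx": 0, "ty": 0, "tz": 2.5, "turn": 0},
  {"jaw": -0.7, "tx": 0, "ty": 0, "tz": 2.5, "turn": 0},
  {"jaw": -0.7, "tx": 0, "ty": 0, "tz": 2.5, "turn": 0},
  {"jaw": -0.7, "tx": 0, "ty": 0, "tz": 2.5, "turn": 0},
  {"jaw": -0.7, "tx": 0, "ty": 0, "tz": 2, "turn": 0},
  {"jaw": -0.7, "tx": 0, "ty": 0, "tz": 1, "turn": 0},
  {"jaw": -0.7, "tx": 0, "ty": 0, "tz": 0.7, "turn": 0},
  {"jaw": -0.7, "tx": 0, "ty": 0, "tz": 0.4, "turn": 0},
  {"jaw": -0.7, "tx": 0, "ty": 0, "tz": 0, "turn": 0},
  {"jaw": -0.7, "tx": 0, "ty": 0, "tz": 0, "turn": 0},
  {"jaw": 1, "tx": 0, "ty": 0, "tz": 0, "turn": 0},
  {"jaw": 1, "tx": 0, "ty": 0, "tz": 0, "turn": 0},
  {"jaw": 1, "tx": 0, "ty": 0, "tz": 0, "turn": 0},
  {"jaw": 1, "tx": 0, "ty": 0, "tz": 0, "turn": 0},
  {"jaw": 1, "tx": 0, "ty": 0, "tz": 0, "turn": 0},
  {"jaw": 1, "tx": 0, "ty": 0, "tz": 0, "turn": 0},
  {"jaw": 1, "tx": 0, "ty": 0, "tz": 0, "turn": 0},
])

```text
clock: 27.45
position: [0.5923, 0.0022, 0.0144]
ee_rot: [[0.99, 0.142, 0.002], [0.142, -0.99, -0.0], [0.002, 0.0, -1.0]]
ft_force: [-4.0, 0.2, 10.4]
gripper_width: 0.0524
```

Call:
apply_moves([
  {"jaw": 1, "tx": 0, "ty": 0, "tz": -0.3, "turn": 0},
  {"jaw": 1, "tx": 0, "ty": 0, "tz": -0.6, "turn": 0},
  {"jaw": 1, "tx": 0, "ty": 0, "tz": -0.6, "turn": 0},
  {"jaw": 1, "tx": 0, "ty": 0, "tz": -0.5, "turn": 0},
  {"jaw": 1, "tx": 0, "ty": 0, "tz": 0, "turn": 0},
  {"jaw": 1, "tx": 0, "ty": 0, "tz": 0, "turn": 0},
])

```text
clock: 27.95
position: [0.5927, 0.0017, 0.0345]
ee_rot: [[0.99, 0.142, 0.003], [0.142, -0.99, -0.001], [0.003, 0.002, -1.0]]
ft_force: [0.4, -7.0, 12.3]
gripper_width: 0.0012
```

```bash
python3 - <<'E'
from w import *
im=get_image("side"); cv2.imwrite("pics/s4.png",cv2.resize(im[150:270,220:370],None,fx=5,fy=5)); show()
E
```

```text
t 28.0 pos [0.5927 0.0016 0.0344] yaw 0.1426 F [ 0.3 -6.6 11.5] w 0.0006
```

View pics/s4.png

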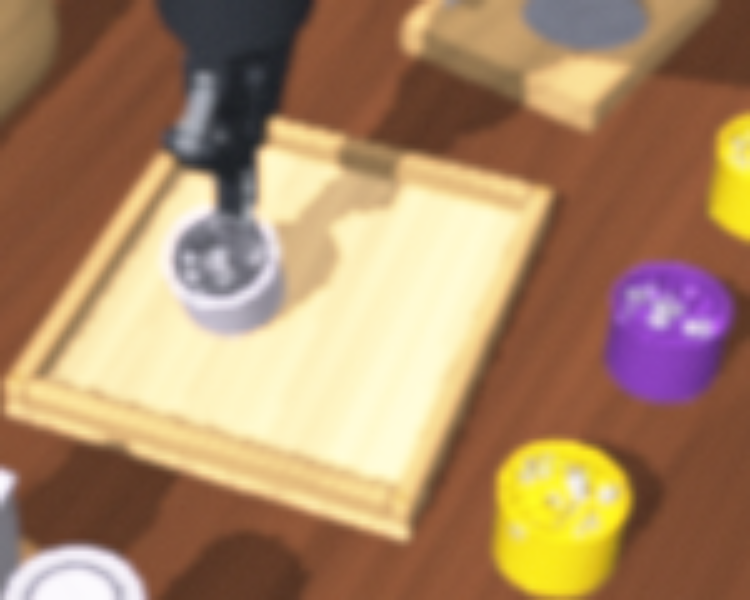

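The tin slipped out. The side view shows it upright in place with the shut fingers just above the tacks, so the pads sit higher than I assumed. I'll rise and measure the fingertip offset in the wrist picture.

Call:
apply_moves([
  {"jaw": 1, "tx": 0, "ty": 0, "tz": -1, "turn": 0},
  {"jaw": 1, "tx": 0, "ty": 0, "tz": -2, "turn": 0},
  {"jaw": -0.7, "tx": 0, "ty": 0, "tz": -2.5, "turn": 0},
  {"jaw": -0.7, "tx": 0, "ty": 0, "tz": -2.5, "turn": 0},
  {"jaw": -0.7, "tx": 0, "ty": 0, "tz": -2.5, "turn": 0},
  {"jaw": -0.7, "tx": 0, "ty": 0, "tz": -2, "turn": 0},
  {"jaw": -0.7, "tx": 0, "ty": 0, "tz": 0, "turn": 0},
  {"jaw": -0.7, "tx": 0, "ty": 0, "tz": 0, "turn": 0},
])

```text
clock: 28.67
position: [0.592, 0.0024, 0.159]
ee_rot: [[0.99, 0.142, 0.002], [0.142, -0.99, 0.0], [0.002, 0.0, -1.0]]
ft_force: [0.3, 0.3, -0.7]
gripper_width: 0.0716
```

```bash
python3 - <<'E'
from w import *
s=upd();im=get_image("wrist");show()
R=s["ee_rot"];p=s["position"];w=s["gripper_width"]/2
for r in (0,.005,.01,.015,.02): print(r,proj([R@[sx,sy*w,-r]+p for sx in(.011,-.011) for sy in(-1,1)],"wrist").round(0).tolist())
best=max(silhouettes("tack_tin","wrist"),key=lambda d:-np.hypot(*(np.array(d["centre"])-proj([(.592,0,.04)],"wrist")[0])))
print(best["confidence"],best["centre"],*fit(lambda x:cyl(*x,.0285,.042,.006),[.592,0],[("wrist",hull(best["region"]))]))
cv2.imwrite("pics/w4.png",cv2.resize(im[200:384,130:390],None,fx=3,fy=3))
E
```

```text
t 28.72 pos [0.5915 0.0024 0.1576] yaw 0.1429 F [ 0.1  0.2 -1. ] w 0.0725
0 [[197.0, 208.0], [312.0, 208.0], [199.0, 240.0], [310.0, 240.0]]
0.005 [[195.0, 211.0], [313.0, 211.0], [198.0, 244.0], [311.0, 244.0]]
0.01 [[194.0, 215.0], [315.0, 215.0], [196.0, 248.0], [312.0, 248.0]]
0.015 [[192.0, 218.0], [316.0, 218.0], [194.0, 252.0], [314.0, 252.0]]
0.02 [[190.0, 221.0], [318.0, 221.0], [193.0, 256.0], [316.0, 256.0]]
0.9 [252.4, 175.2] [0.59160461 0.00516378] 0.9819600079274068
```

View pics/w4.png

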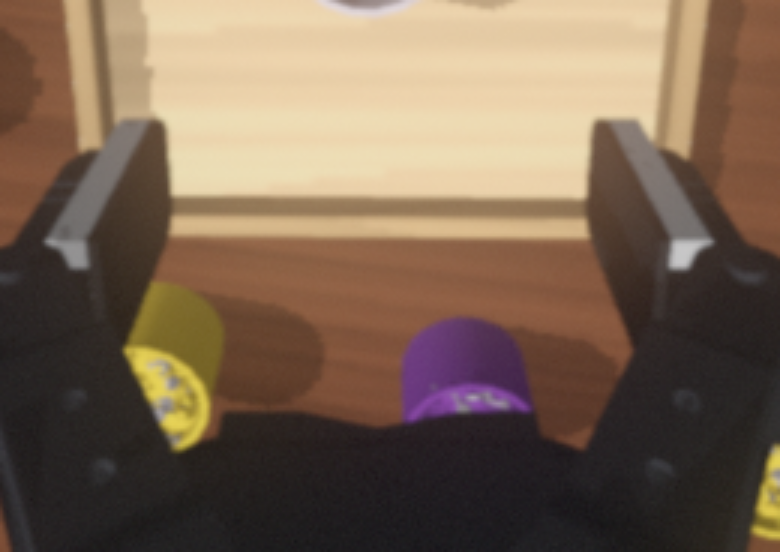

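Call:
apply_moves([
  {"jaw": 1, "tx": 0, "ty": 0, "tz": 0, "turn": 0},
  {"jaw": 1, "tx": 0, "ty": 0, "tz": 0, "turn": 0},
  {"jaw": 1, "tx": 0, "ty": 0, "tz": 0, "turn": 0},
  {"jaw": 1, "tx": 0, "ty": 0, "tz": 0, "turn": 0},
  {"jaw": 1, "tx": 0, "ty": 0, "tz": 0, "turn": 0},
  {"jaw": 1, "tx": 0, "ty": 0, "tz": 0, "turn": 0},
  {"jaw": 1, "tx": 0, "ty": 0, "tz": 0, "turn": 0},
  {"jaw": 1, "tx": 0, "ty": 0, "tz": 0, "turn": 0},
])

```text
clock: 29.43
position: [0.5916, 0.0022, 0.1576]
ee_rot: [[0.99, 0.142, -0.0], [0.142, -0.99, 0.0], [-0.0, -0.0, -1.0]]
ft_force: [0.1, -0.2, 0.4]
gripper_width: 0.0005
```

```bash
python3 - <<'E'
from w import *
s=upd();im=get_image("wrist");show()
R=s["ee_rot"];p=s["position"]
for r in (0,.01,.02): print(r,proj([R@[sx,0,-r]+p for sx in(.011,0,-.011)],"wrist").round(0).tolist())
best=max(silhouettes("tack_tin","wrist"),key=lambda d:-np.hypot(*(np.array(d["centre"])-proj([(.592,0,.04)],"wrist")[0])))
print(best["confidence"],best["centre"],*fit(lambda x:cyl(*x,.0285,.042,.006),[.592,0],[("wrist",hull(best["region"]))]))
cv2.imwrite("pics/w5.png",cv2.resize(im[130:384,130:390],None,fx=2.3,fy=2.3))
E
```

```text
t 29.48 pos [0.5916 0.0022 0.1576] yaw 0.1428 F [-0.1 -0.4 -0.9] w 0.0003
0 [[254.0, 208.0], [254.0, 225.0], [254.0, 240.0]]
0.01 [[254.0, 215.0], [254.0, 231.0], [254.0, 248.0]]
0.02 [[254.0, 221.0], [254.0, 239.0], [254.0, 256.0]]
0.87 [253.4, 175.5] [0.59152964 0.00574319] 0.9634394517360982
```

View pics/w5.png

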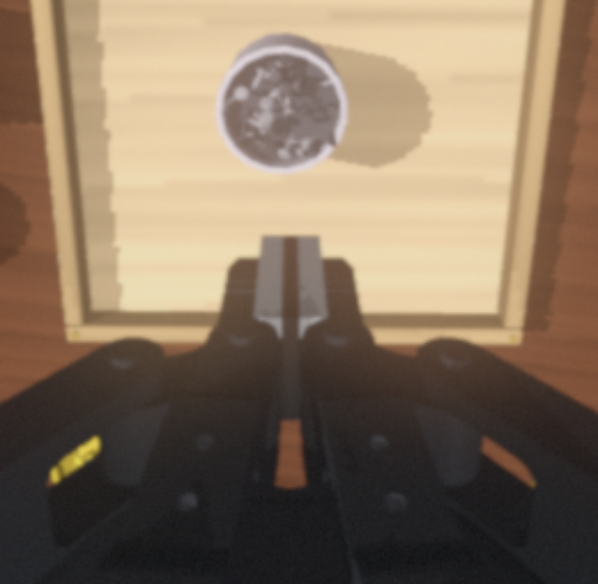

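The shut tips show at row 233, where the model predicts 208 for the front edge. Either the real tips sit higher than the stated TCP or they are off in x. I'll check in the fixed cameras with the TCP projection marked.

```bash
python3 - <<'E'
from w import *
out=[]
for c in("side","top"):
    im=get_image(c); s=state(); p=s["position"]; R=s["ee_rot"]
    P=proj([p,p-[0,0,-.02],p+R@[.02,0,0],p+[0,0,.04]],c); o=P[0].astype(int)-[40,55]
    k=6; cr=cv2.resize(im[o[1]:o[1]+95,o[0]:o[0]+65],None,fx=k,fy=k)
    for q,col in zip(P,((0,0,255),(0,255,0),(255,0,0),(0,255,255))): cv2.circle(cr,tuple(((q-o+.5)*k).astype(int)),4,col,-1)
    out.append(cr)
cv2.imwrite("pics/chk.png",np.hstack(out))
E
```

```text
(no output)
```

View pics/chk.png

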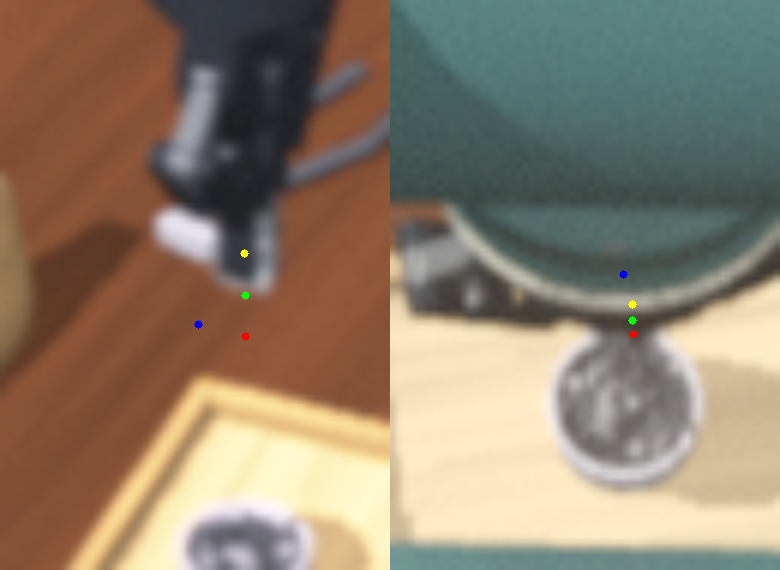

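```bash
python3 - <<'E'
from w import *
p=np.array([.5927,.0016,.0344]); P=proj([p+[0,0,h] for h in(0,.01,.0136,.025,.035)],"side"); print(((P-[220,150]+.5)*5).round(0).tolist())
P=proj(cyl(.5927,.0016,.0285,.042,.006),"side"); print(((P-[220,150]+.5)*5).min(0),((P-[220,150]+.5)*5).max(0))
im=cv2.imread("pics/s4.png")[100:360,100:360]
im=cv2.resize(im,None,fx=2.3,fy=2.3)
for q in ((P-[220,150]+.5)*5-100)*2.3: cv2.circle(im,tuple(q.astype(int)),2,(0,0,255),-1)
cv2.imwrite("pics/s4b.png",im)
E
```

```text
[[235.0, 252.0], [235.0, 238.0], [235.0, 233.0], [235.0, 217.0], [235.0, 202.0]]
[179.39368163 195.93676354] [290.6716115  330.39297349]
```

View pics/s4b.png

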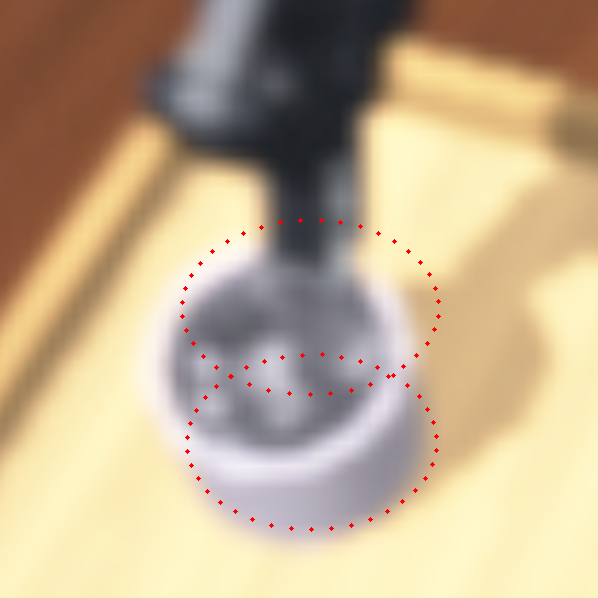

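The overlay shows the real fingertips about 25 mm above the stated TCP. The first grip only caught the tin's rim and tipped it slightly; it now stands upright again at about (0.5916, 0.0055). I'll regrip about 27 mm lower.

Call:
apply_moves([
  {"jaw": -0.8, "tx": 0, "ty": -0.3, "tz": 0, "turn": 0},
  {"jaw": -0.8, "tx": 0, "ty": 0, "tz": 0, "turn": 0},
  {"jaw": -0.8, "tx": 0, "ty": 0, "tz": 1, "turn": 0},
  {"jaw": -0.8, "tx": 0, "ty": 0, "tz": 2, "turn": 0},
  {"jaw": -0.8, "tx": 0, "ty": 0, "tz": 2, "turn": 0},
  {"jaw": -0.8, "tx": 0, "ty": 0, "tz": 2, "turn": 0},
  {"jaw": -0.8, "tx": 0, "ty": 0, "tz": 2, "turn": 0},
  {"jaw": -0.8, "tx": 0, "ty": 0, "tz": 2, "turn": 0},
  {"jaw": -0.8, "tx": 0, "ty": 0, "tz": 2, "turn": 0},
  {"jaw": -0.8, "tx": 0, "ty": 0, "tz": 1.5, "turn": 0},
  {"jaw": -0.8, "tx": 0, "ty": 0, "tz": 1, "turn": 0},
  {"jaw": -0.8, "tx": 0, "ty": 0, "tz": 0.8, "turn": 0},
  {"jaw": -0.8, "tx": 0, "ty": 0, "tz": 0.5, "turn": 0},
  {"jaw": -0.8, "tx": 0, "ty": 0, "tz": 0, "turn": 0},
  {"jaw": -0.8, "tx": 0, "ty": 0, "tz": 0, "turn": 0},
])

```text
clock: 30.88
position: [0.5914, 0.0052, -0.01]
ee_rot: [[0.99, 0.142, 0.001], [0.142, -0.99, -0.0], [0.0, 0.0, -1.0]]
ft_force: [1.1, -0.8, -0.5]
gripper_width: 0.0771
```

```bash
python3 - <<'E'
from w import *
show()
im=get_image("side"); cv2.imwrite("pics/s5.png",cv2.resize(im[150:240,220:330],None,fx=5,fy=5))
E
```

```text
t 30.88 pos [ 0.5914  0.0052 -0.01  ] yaw 0.1428 F [ 1.1 -0.8 -0.5] w 0.0771
```

View pics/s5.png

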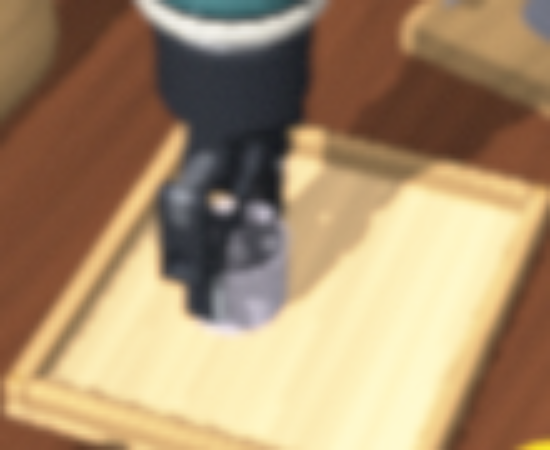

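The fingers now straddle the tin well down its sides. Closing.

Call:
apply_moves([
  {"jaw": 1, "tx": 0, "ty": 0, "tz": 0, "turn": 0},
  {"jaw": 1, "tx": 0, "ty": 0, "tz": 0, "turn": 0},
  {"jaw": 1, "tx": 0, "ty": 0, "tz": 0, "turn": 0},
  {"jaw": 1, "tx": 0, "ty": 0, "tz": 0, "turn": 0},
  {"jaw": 1, "tx": 0, "ty": 0, "tz": 0, "turn": 0},
  {"jaw": 1, "tx": 0, "ty": 0, "tz": 0, "turn": 0},
])

```text
clock: 31.43
position: [0.5917, 0.0052, -0.0094]
ee_rot: [[0.99, 0.142, 0.001], [0.142, -0.99, -0.0], [0.001, 0.0, -1.0]]
ft_force: [-2.1, 0.3, 7.2]
gripper_width: 0.0548
```

Call:
apply_moves([
  {"jaw": 1, "tx": 0, "ty": 0, "tz": -0.3, "turn": 0},
  {"jaw": 1, "tx": 0, "ty": 0, "tz": -0.5, "turn": 0},
  {"jaw": 1, "tx": 0, "ty": 0, "tz": -0.5, "turn": 0},
  {"jaw": 1, "tx": 0, "ty": 0, "tz": 0, "turn": 0},
  {"jaw": 1, "tx": 0, "ty": 0, "tz": 0, "turn": 0},
])

```text
clock: 31.85
position: [0.5914, 0.0052, 0.0031]
ee_rot: [[0.99, 0.142, 0.001], [0.142, -0.99, -0.0], [0.001, 0.0, -1.0]]
ft_force: [0.5, 0.5, -2.7]
gripper_width: 0.0545
```

Call:
apply_moves([
  {"jaw": 1, "tx": 0, "ty": 0, "tz": -1, "turn": 0},
  {"jaw": 1, "tx": 0, "ty": 0, "tz": -2, "turn": 0},
  {"jaw": 1, "tx": 0, "ty": 0, "tz": -2, "turn": 0},
  {"jaw": 1, "tx": -0.3, "ty": 0.7, "tz": -1.5, "turn": 0},
  {"jaw": 1, "tx": -0.6, "ty": 1.5, "tz": 0, "turn": 0},
  {"jaw": 1, "tx": -0.9, "ty": 2.4, "tz": 0, "turn": 0},
  {"jaw": 1, "tx": -1.1, "ty": 3, "tz": 0, "turn": 0},
  {"jaw": 1, "tx": -1.1, "ty": 3, "tz": 0, "turn": 0},
  {"jaw": 1, "tx": -1.1, "ty": 3, "tz": 0, "turn": 0},
  {"jaw": 1, "tx": -1.1, "ty": 3, "tz": 0, "turn": 0},
  {"jaw": 1, "tx": -1.1, "ty": 3, "tz": 0, "turn": 0},
  {"jaw": 1, "tx": -1.1, "ty": 3, "tz": 0, "turn": 0},
  {"jaw": 1, "tx": -1.1, "ty": 2.8, "tz": 0, "turn": 0},
  {"jaw": 1, "tx": -0.7, "ty": 2, "tz": 0, "turn": 0},
  {"jaw": 1, "tx": -0.5, "ty": 1.2, "tz": 0, "turn": 0},
  {"jaw": 1, "tx": -0.2, "ty": 0.6, "tz": 0, "turn": 0},
  {"jaw": 1, "tx": 0, "ty": 0, "tz": 0, "turn": 0},
  {"jaw": 1, "tx": 0, "ty": 0, "tz": 0, "turn": 0},
])

```text
clock: 33.35
position: [0.525, -0.2986, 0.0677]
ee_rot: [[0.99, 0.142, -0.0], [0.142, -0.99, 0.0], [0.0, -0.0, -1.0]]
ft_force: [-0.2, 0.4, -1.2]
gripper_width: 0.0549
```

```bash
python3 - <<'E'
from w import *
show();to(.525,-.299,-.0015)
upd();im=get_image("wrist");cv2.imwrite("pics/w6.png",im)
for d in mark_of("well","wrist")[:2]: print("well w",d["confidence"],d["centre"],ray(d["centre"],.014,"wrist").round(4))
for d in silhouettes("well","wrist")[:2]:print(d["confidence"],*fit(lambda x:box(*x,.13,.15,.02),[.54,-.2994,-.13],[("wrist",hull(d["region"]))]))
# project circle
for c in("wrist",):
    for (x,y) in((.525,-.299),):
        for q in proj(cyl(x,y,.0385,.006,.014)[1::2],c): cv2.circle(im,tuple(q.astype(int)),1,(0,0,255),-1)
cv2.imwrite("pics/w6.png",im)
E
```

```text
t 33.35 pos [ 0.525  -0.2986  0.0677] yaw 0.1429 F [-0.2  0.4 -1.2] w 0.0549
-> tx,ty,tz cm [-0.    0.04  6.92]
well w 0.59 [256.7, 199.3] [ 0.5235 -0.3006  0.014 ]
0.92 [ 0.54014673 -0.30049523 -0.13602921] 0.920192695283087
```

View pics/w6.png

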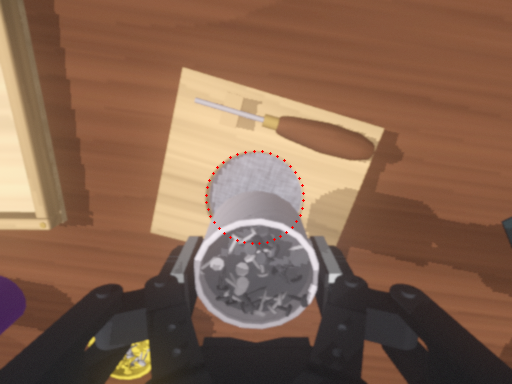

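The projected well circle fits the felt exactly, with its top at (262,152), and the tin is held level. Lowering it in.

Call:
apply_moves([
  {"jaw": 1, "tx": 0, "ty": 0, "tz": 0.8, "turn": 0},
  {"jaw": 1, "tx": 0, "ty": 0, "tz": 1.5, "turn": 0},
  {"jaw": 1, "tx": 0, "ty": 0, "tz": 1.5, "turn": 0},
  {"jaw": 1, "tx": 0, "ty": 0, "tz": 1, "turn": 0},
  {"jaw": 1, "tx": 0, "ty": 0, "tz": 0.7, "turn": 0},
  {"jaw": 1, "tx": 0, "ty": 0, "tz": 0.5, "turn": 0},
  {"jaw": 1, "tx": 0, "ty": 0, "tz": 0.3, "turn": 0},
  {"jaw": 1, "tx": 0, "ty": 0, "tz": 0.2, "turn": 0},
  {"jaw": 1, "tx": 0, "ty": 0, "tz": 0.2, "turn": 0},
  {"jaw": 1, "tx": 0, "ty": 0, "tz": 0.2, "turn": 0},
  {"jaw": 1, "tx": 0, "ty": 0, "tz": 0, "turn": 0},
])

```text
clock: 34.42
position: [0.525, -0.2995, -0.0012]
ee_rot: [[0.99, 0.142, 0.0], [0.142, -0.99, -0.0], [0.0, 0.0, -1.0]]
ft_force: [-0.3, 0.6, -2.0]
gripper_width: 0.0548
```

Call:
apply_moves([
  {"jaw": 1, "tx": 0, "ty": 0, "tz": 0.1, "turn": 0},
  {"jaw": 1, "tx": 0, "ty": 0, "tz": 0.1, "turn": 0},
  {"jaw": 1, "tx": 0, "ty": 0, "tz": 0, "turn": 0},
])

```text
clock: 34.67
position: [0.5251, -0.2995, -0.0014]
ee_rot: [[0.99, 0.142, 0.001], [0.142, -0.99, -0.0], [0.001, 0.001, -1.0]]
ft_force: [-8.8, 5.2, 18.2]
gripper_width: 0.055
```

Call:
apply_moves([
  {"jaw": 1, "tx": 0, "ty": 0, "tz": -0.15, "turn": 0},
  {"jaw": -0.8, "tx": 0, "ty": 0, "tz": 0, "turn": 0},
  {"jaw": -0.8, "tx": 0, "ty": 0, "tz": 0, "turn": 0},
  {"jaw": -0.8, "tx": 0, "ty": 0, "tz": 0, "turn": 0},
  {"jaw": -0.8, "tx": 0, "ty": 0, "tz": 0, "turn": 0},
  {"jaw": -0.8, "tx": 0, "ty": 0, "tz": -0.7, "turn": 0},
  {"jaw": -0.8, "tx": 0, "ty": 0, "tz": -1.5, "turn": 0},
  {"jaw": -0.8, "tx": 0, "ty": 0, "tz": -2.5, "turn": 0},
  {"jaw": -0.8, "tx": 0, "ty": 0, "tz": -3, "turn": 0},
  {"jaw": -0.8, "tx": 0, "ty": 0, "tz": -3, "turn": 0},
  {"jaw": -0.8, "tx": 0, "ty": 0, "tz": -3, "turn": 0},
  {"jaw": -0.8, "tx": 0, "ty": -0.7, "tz": -3, "turn": 0},
  {"jaw": -0.8, "tx": 0.4, "ty": -1.8, "tz": -2, "turn": 0},
  {"jaw": -0.8, "tx": 0.8, "ty": -3, "tz": 0, "turn": 0},
  {"jaw": -0.8, "tx": 1, "ty": -3.8, "tz": 0, "turn": 0},
  {"jaw": -0.8, "tx": 1, "ty": -3.8, "tz": 0, "turn": 0},
  {"jaw": -0.8, "tx": 1, "ty": -3.8, "tz": 0, "turn": 0},
  {"jaw": -0.6, "tx": 1, "ty": -3.8, "tz": 0, "turn": 0},
])

```text
clock: 36.17
position: [0.5466, -0.0853, 0.1858]
ee_rot: [[0.99, 0.142, 0.001], [0.142, -0.99, -0.0], [0.001, 0.0, -1.0]]
ft_force: [0.4, 0.0, 0.0]
gripper_width: 0.0684
```

Call:
apply_moves([
  {"jaw": -0.6, "tx": 1, "ty": -3.8, "tz": 0, "turn": 0},
  {"jaw": -0.6, "tx": 1, "ty": -3.8, "tz": 0, "turn": 0},
  {"jaw": -0.6, "tx": 1, "ty": -3.8, "tz": 0, "turn": 0},
  {"jaw": -0.6, "tx": 1, "ty": -3.8, "tz": 0, "turn": 0},
  {"jaw": -0.6, "tx": 1, "ty": -3.8, "tz": 0, "turn": 0},
  {"jaw": -0.6, "tx": 1, "ty": -3.8, "tz": 0, "turn": 0},
  {"jaw": -0.6, "tx": 1, "ty": -3, "tz": 0, "turn": 0},
  {"jaw": -0.6, "tx": 0.6, "ty": -2.2, "tz": 0, "turn": 0},
  {"jaw": -0.6, "tx": 0.3, "ty": -1.2, "tz": 0, "turn": 0},
  {"jaw": -0.6, "tx": 0, "ty": 0, "tz": 0, "turn": 0},
  {"jaw": -0.6, "tx": 0, "ty": 0, "tz": 0, "turn": 0},
])

```text
clock: 37.08
position: [0.5834, 0.2131, 0.1852]
ee_rot: [[0.99, 0.143, -0.0], [0.143, -0.99, -0.0], [-0.0, 0.0, -1.0]]
ft_force: [0.2, -0.7, -0.4]
gripper_width: 0.0684
```

```bash
python3 - <<'E'
from w import *
show();to(.5946,.2514,.045)
get_image("side"); im=get_image("top"); cv2.imwrite("pics/t2.png",im)
for c in("side","top"):
  for d in silhouettes("tack_tin",c):
    if d["confidence"]>.3: print(c,d["confidence"],d["centre"],*fit(lambda x:cyl(*x,.0285,.042,.014),list(ray(d["centre"],.035,c)[:2]),[(c,hull(d["region"]))]))
d=silhouettes("square_can","side")[0]; print(d["confidence"],*fit(lambda x:box(*x,.054,.044,.098,.003),[.594,.252,.14],[("side",hull(d["region"]))]))
E
```

```text
t 37.08 pos [0.5834 0.2131 0.1852] yaw 0.1435 F [ 0.2 -0.7 -0.4] w 0.0684
-> tx,ty,tz cm [ 1.66 -3.64 14.02]
side 0.85 [337.9, 147.2] [ 0.52623452 -0.3018021 ] 0.9499093549104607
side 0.68 [352.7, 215.6] [ 0.38063724 -0.05365009] 0.9618755030277343
side 0.67 [373.8, 184.4] [ 0.37683806 -0.18715684] 0.9504679735966065
side 0.63 [331.6, 255.6] [0.38014562 0.08063946] 0.9037382178907857
top 0.75 [287.9, 290.3] [ 0.3837024  -0.06540958] 0.9625468603718834
top 0.6 [352.7, 287.6] [ 0.37971794 -0.20135327] 0.9607155166176311
top 0.58 [391.7, 219.9] [ 0.525876   -0.29968281] 0.9486311026057216
top 0.55 [224.5, 289.9] [0.38197187 0.07028691] 0.96254863793346
0.86 [0.59467813 0.25118647 0.16299608] 0.9308452398221807
```

The tin is in the well: the fit gives (0.526, −0.300) against the well centre (0.525, −0.299). Next, the square can goes back.

Call:
apply_moves([
  {"jaw": -0.6, "tx": 0.8, "ty": -1.6, "tz": 0, "turn": 0},
  {"jaw": -0.6, "tx": 0.9, "ty": -2, "tz": 0, "turn": 0},
  {"jaw": -0.6, "tx": 0, "ty": 0, "tz": 1, "turn": 0},
  {"jaw": -0.6, "tx": 0, "ty": 0, "tz": 2, "turn": 0},
  {"jaw": -0.6, "tx": 0, "ty": 0, "tz": 2.5, "turn": 0},
  {"jaw": -0.6, "tx": 0, "ty": 0, "tz": 2.5, "turn": 0},
  {"jaw": -0.6, "tx": 0, "ty": 0, "tz": 2.5, "turn": 0},
  {"jaw": -0.6, "tx": 0, "ty": 0, "tz": 1.7, "turn": 0},
  {"jaw": -0.6, "tx": 0, "ty": 0, "tz": 1, "turn": 0},
  {"jaw": -0.6, "tx": 0, "ty": 0, "tz": 0.3, "turn": 0},
  {"jaw": -0.6, "tx": 0, "ty": 0, "tz": 0, "turn": 0},
  {"jaw": -0.6, "tx": 0, "ty": 0, "tz": 0, "turn": 0},
])

```text
clock: 38.33
position: [0.5957, 0.2514, 0.0513]
ee_rot: [[0.99, 0.142, 0.001], [0.142, -0.99, 0.0], [0.001, -0.0, -1.0]]
ft_force: [0.4, 0.0, -0.3]
gripper_width: 0.0682
```

Call:
apply_moves([
  {"jaw": 1, "tx": 0, "ty": 0, "tz": 0, "turn": 0},
  {"jaw": 1, "tx": 0, "ty": 0, "tz": 0, "turn": 0},
  {"jaw": 1, "tx": 0, "ty": 0, "tz": 0, "turn": 0},
  {"jaw": 1, "tx": 0, "ty": 0, "tz": 0, "turn": 0},
  {"jaw": 1, "tx": 0, "ty": 0, "tz": 0, "turn": 0},
  {"jaw": 1, "tx": 0, "ty": 0, "tz": 0, "turn": 0},
  {"jaw": 1, "tx": 0, "ty": 0, "tz": 0, "turn": 0},
])

```text
clock: 38.92
position: [0.5957, 0.2516, 0.0515]
ee_rot: [[0.99, 0.142, 0.002], [0.142, -0.99, 0.001], [0.002, -0.001, -1.0]]
ft_force: [-0.2, 0.3, 5.1]
gripper_width: 0.0432
```

Call:
apply_moves([
  {"jaw": 1, "tx": 0, "ty": 0, "tz": -0.5, "turn": 0},
  {"jaw": 1, "tx": 0, "ty": 0, "tz": -1.3, "turn": 0},
  {"jaw": 1, "tx": 0, "ty": 0, "tz": -2.5, "turn": 0},
  {"jaw": 1, "tx": 0, "ty": 0, "tz": -2.5, "turn": 0},
  {"jaw": 1, "tx": 0, "ty": 0, "tz": -2.5, "turn": 0},
  {"jaw": 1, "tx": 0, "ty": 0, "tz": -2.5, "turn": 0},
  {"jaw": 1, "tx": 0, "ty": 0.5, "tz": -1.5, "turn": 0},
  {"jaw": 1, "tx": -0.3, "ty": 1.5, "tz": -0.7, "turn": 0},
  {"jaw": 1, "tx": -0.5, "ty": 2.7, "tz": 0, "turn": 0},
  {"jaw": 1, "tx": -0.5, "ty": 3, "tz": 0, "turn": 0},
  {"jaw": 1, "tx": -0.5, "ty": 3, "tz": 0, "turn": 0},
  {"jaw": 1, "tx": -0.5, "ty": 3, "tz": 0, "turn": 0},
  {"jaw": 1, "tx": -0.5, "ty": 3, "tz": 0, "turn": 0},
  {"jaw": 1, "tx": -0.5, "ty": 3, "tz": 0, "turn": 0},
  {"jaw": 1, "tx": -0.5, "ty": 3, "tz": 0, "turn": 0},
  {"jaw": 1, "tx": -0.5, "ty": 3, "tz": 0, "turn": 0},
  {"jaw": 1, "tx": -0.5, "ty": 2.4, "tz": 0, "turn": 0},
  {"jaw": 1, "tx": -0.5, "ty": 1.7, "tz": 0, "turn": 0},
  {"jaw": 1, "tx": 0, "ty": 0.9, "tz": 0, "turn": 0},
  {"jaw": 1, "tx": 0, "ty": 0, "tz": 0, "turn": 0},
])

```text
clock: 40.58
position: [0.5859, -0.0622, 0.1896]
ee_rot: [[0.99, 0.14, -0.001], [0.14, -0.99, -0.0], [-0.001, 0.0, -1.0]]
ft_force: [0.3, 1.1, -1.9]
gripper_width: 0.0431
```

Call:
apply_moves([
  {"jaw": 1, "tx": 0, "ty": 0, "tz": 0, "turn": 0},
  {"jaw": 1, "tx": 0, "ty": 0, "tz": 0, "turn": 0},
])

```text
clock: 40.75
position: [0.5863, -0.0595, 0.1899]
ee_rot: [[0.99, 0.143, -0.0], [0.143, -0.99, 0.0], [-0.0, -0.0, -1.0]]
ft_force: [0.9, -0.5, -2.7]
gripper_width: 0.0435
```

```bash
python3 -c "
from w import *
show();to(.5862,-.0602,.0544)"
```

```text
t 40.75 pos [ 0.5863 -0.0595  0.1899] yaw 0.1432 F [ 0.9 -0.5 -2.7] w 0.0435
-> tx,ty,tz cm [-0.02  0.07 13.55]
```

Call:
apply_moves([
  {"jaw": 1, "tx": 0, "ty": 0, "tz": 1, "turn": 0},
  {"jaw": 1, "tx": 0, "ty": 0, "tz": 2, "turn": 0},
  {"jaw": 1, "tx": 0, "ty": 0, "tz": 2.5, "turn": 0},
  {"jaw": 1, "tx": 0, "ty": 0, "tz": 2.5, "turn": 0},
  {"jaw": 1, "tx": 0, "ty": 0, "tz": 2.3, "turn": 0},
  {"jaw": 1, "tx": 0, "ty": 0, "tz": 1.2, "turn": 0},
  {"jaw": 1, "tx": 0, "ty": 0, "tz": 0.7, "turn": 0},
  {"jaw": 1, "tx": 0, "ty": 0, "tz": 0.4, "turn": 0},
  {"jaw": 1, "tx": 0, "ty": 0, "tz": 0.3, "turn": 0},
  {"jaw": 1, "tx": 0, "ty": 0, "tz": 0, "turn": 0},
  {"jaw": 1, "tx": 0, "ty": 0, "tz": 0, "turn": 0},
])

```text
clock: 41.67
position: [0.5869, -0.0602, 0.0621]
ee_rot: [[0.99, 0.142, 0.001], [0.142, -0.99, -0.0], [0.001, 0.0, -1.0]]
ft_force: [0.5, 0.3, -2.9]
gripper_width: 0.043
```

Call:
apply_moves([
  {"jaw": 1, "tx": -0.1, "ty": 0, "tz": 0.3, "turn": 0},
  {"jaw": 1, "tx": 0, "ty": 0, "tz": 0.2, "turn": 0},
  {"jaw": 1, "tx": 0, "ty": 0, "tz": 0.1, "turn": 0},
  {"jaw": 1, "tx": 0, "ty": 0, "tz": 0.1, "turn": 0},
  {"jaw": 1, "tx": 0, "ty": 0, "tz": 0.1, "turn": 0},
  {"jaw": 1, "tx": 0, "ty": 0, "tz": 0, "turn": 0},
])

```text
clock: 42.17
position: [0.5858, -0.0602, 0.0545]
ee_rot: [[0.99, 0.142, 0.001], [0.142, -0.99, 0.0], [0.001, 0.0, -1.0]]
ft_force: [-5.0, 1.1, 11.3]
gripper_width: 0.043
```

Call:
apply_moves([
  {"jaw": 1, "tx": 0, "ty": 0, "tz": -0.05, "turn": 0},
  {"jaw": -0.6, "tx": 0, "ty": 0, "tz": 0, "turn": 0},
  {"jaw": -0.6, "tx": 0, "ty": 0, "tz": 0, "turn": 0},
  {"jaw": -0.6, "tx": 0, "ty": 0, "tz": 0, "turn": 0},
  {"jaw": -0.6, "tx": 0, "ty": 0, "tz": 0, "turn": 0},
  {"jaw": -0.6, "tx": 0, "ty": 0, "tz": -0.8, "turn": 0},
  {"jaw": -0.6, "tx": 0, "ty": 0, "tz": -1.5, "turn": 0},
  {"jaw": -0.6, "tx": 0, "ty": 0, "tz": -2.5, "turn": 0},
  {"jaw": -0.6, "tx": 0, "ty": 0, "tz": -2.5, "turn": 0},
  {"jaw": -0.6, "tx": 0, "ty": 0, "tz": -2.5, "turn": 0},
  {"jaw": -0.6, "tx": 0, "ty": -0.7, "tz": -2.5, "turn": 0},
  {"jaw": -0.6, "tx": -0.2, "ty": -1.8, "tz": -1.3, "turn": 0},
  {"jaw": -0.6, "tx": -0.3, "ty": -3, "tz": 0, "turn": 0},
  {"jaw": -0.6, "tx": -0.3, "ty": -3.5, "tz": 0, "turn": 0},
  {"jaw": -0.6, "tx": -0.3, "ty": -3.5, "tz": 0, "turn": 0},
  {"jaw": -0.6, "tx": -0.3, "ty": -3.5, "tz": 0, "turn": 0},
  {"jaw": -0.6, "tx": -0.3, "ty": -3.5, "tz": 0, "turn": 0},
  {"jaw": -0.6, "tx": -0.3, "ty": -3.5, "tz": 0, "turn": 0},
  {"jaw": -0.6, "tx": -0.3, "ty": -3.5, "tz": 0, "turn": 0},
  {"jaw": -0.6, "tx": -0.3, "ty": -2.2, "tz": 0, "turn": 0},
])

```text
clock: 43.83
position: [0.5179, 0.2228, 0.1904]
ee_rot: [[0.99, 0.143, 0.0], [0.143, -0.99, 0.001], [0.001, -0.001, -1.0]]
ft_force: [0.2, -1.1, -0.7]
gripper_width: 0.0681
```

Call:
apply_moves([
  {"jaw": -0.6, "tx": 0, "ty": -1, "tz": 0, "turn": 0},
  {"jaw": -0.6, "tx": 0, "ty": 0, "tz": 0, "turn": 0},
  {"jaw": -0.6, "tx": 0, "ty": 0, "tz": 0, "turn": 0},
])

```text
clock: 44.08
position: [0.5176, 0.2297, 0.1899]
ee_rot: [[0.99, 0.143, 0.0], [0.143, -0.99, -0.0], [0.0, 0.0, -1.0]]
ft_force: [-0.6, 0.6, 0.2]
gripper_width: 0.0684
```

```bash
python3 - <<'E'
from w import *
show();to(.5111,.2696,.044)
get_image("top")
d=silhouettes("square_can","top")[0]; print(d["confidence"],*fit(lambda x:box(*x,.054,.044,.098,.006),[.584,-.06,.14],[("top",hull(d["region"]))]))
E
```

```text
t 44.08 pos [0.5176 0.2297 0.1899] yaw 0.1435 F [-0.6  0.6  0.2] w 0.0684
-> tx,ty,tz cm [-0.07 -4.04 14.58]
0.7 [ 0.58290965 -0.0597738   0.06530993] 0.9614207209978919
```

Call:
apply_moves([
  {"jaw": -0.6, "tx": -0.1, "ty": -1.8, "tz": 0, "turn": 0},
  {"jaw": -0.6, "tx": 0, "ty": -2.1, "tz": 0, "turn": 0},
  {"jaw": -0.6, "tx": 0, "ty": 0, "tz": 1, "turn": 0},
  {"jaw": -0.6, "tx": 0, "ty": 0, "tz": 2, "turn": 0},
  {"jaw": -0.6, "tx": 0, "ty": 0, "tz": 2.5, "turn": 0},
  {"jaw": -0.6, "tx": 0, "ty": 0, "tz": 2.5, "turn": 0},
  {"jaw": -0.6, "tx": 0, "ty": 0, "tz": 2.5, "turn": 0},
  {"jaw": -0.6, "tx": 0, "ty": 0, "tz": 2, "turn": 0},
  {"jaw": -0.6, "tx": 0, "ty": 0, "tz": 1.5, "turn": 0},
  {"jaw": -0.6, "tx": 0, "ty": 0, "tz": 0.7, "turn": 0},
  {"jaw": -0.6, "tx": 0, "ty": 0, "tz": 0, "turn": 0},
  {"jaw": -0.6, "tx": 0, "ty": 0, "tz": 0, "turn": 0},
])

```text
clock: 45.18
position: [0.5113, 0.2679, 0.0431]
ee_rot: [[0.99, 0.142, 0.0], [0.142, -0.99, -0.0], [0.0, 0.0, -1.0]]
ft_force: [0.6, 0.4, -0.5]
gripper_width: 0.068
```

Call:
apply_moves([
  {"jaw": 1, "tx": 0, "ty": 0, "tz": 0, "turn": 0},
  {"jaw": 1, "tx": 0, "ty": 0, "tz": 0, "turn": 0},
  {"jaw": 1, "tx": 0, "ty": 0, "tz": 0, "turn": 0},
  {"jaw": 1, "tx": 0, "ty": 0, "tz": 0, "turn": 0},
  {"jaw": 1, "tx": 0, "ty": 0, "tz": 0, "turn": 0},
  {"jaw": 1, "tx": 0, "ty": 0, "tz": 0, "turn": 0},
])

```text
clock: 45.68
position: [0.5117, 0.2686, 0.0442]
ee_rot: [[0.99, 0.142, 0.002], [0.142, -0.99, 0.001], [0.002, -0.0, -1.0]]
ft_force: [-0.9, -1.9, 6.8]
gripper_width: 0.0529
```

Call:
apply_moves([
  {"jaw": 1, "tx": 0, "ty": 0, "tz": -0.5, "turn": 0},
  {"jaw": 1, "tx": 0, "ty": 0, "tz": -1.3, "turn": 0},
  {"jaw": 1, "tx": 0, "ty": 0, "tz": -2.5, "turn": 0},
  {"jaw": 1, "tx": 0, "ty": 0, "tz": -2.5, "turn": 0},
  {"jaw": 1, "tx": 0, "ty": 0, "tz": -2.5, "turn": 0},
  {"jaw": 1, "tx": 0, "ty": 0, "tz": -2.5, "turn": 0},
  {"jaw": 1, "tx": 0, "ty": 0.5, "tz": -1.8, "turn": 0},
  {"jaw": 1, "tx": 0.2, "ty": 1.5, "tz": -1, "turn": 0},
  {"jaw": 1, "tx": 0.3, "ty": 2.7, "tz": 0, "turn": 0},
  {"jaw": 1, "tx": 0.4, "ty": 3, "tz": 0, "turn": 0},
  {"jaw": 1, "tx": 0.4, "ty": 3, "tz": 0, "turn": 0},
  {"jaw": 1, "tx": 0.4, "ty": 3, "tz": 0, "turn": 0},
  {"jaw": 1, "tx": 0.4, "ty": 3, "tz": 0, "turn": 0},
  {"jaw": 1, "tx": 0.3, "ty": 2.7, "tz": 0, "turn": 0},
  {"jaw": 1, "tx": 0.2, "ty": 1.8, "tz": 0, "turn": 0},
  {"jaw": 1, "tx": 0.1, "ty": 1.1, "tz": 0, "turn": 0},
  {"jaw": 1, "tx": 0, "ty": 0, "tz": 0, "turn": 0},
  {"jaw": 1, "tx": 0, "ty": 0, "tz": 0, "turn": 0},
  {"jaw": 1, "tx": 0, "ty": 0, "tz": 0, "turn": 0},
])

```text
clock: 47.27
position: [0.5691, 0.0524, 0.1889]
ee_rot: [[0.99, 0.143, 0.0], [0.143, -0.99, 0.0], [0.0, -0.0, -1.0]]
ft_force: [0.4, 0.2, -3.7]
gripper_width: 0.0532
```

Call:
apply_moves([
  {"jaw": 1, "tx": 0, "ty": 0, "tz": 1, "turn": 0},
  {"jaw": 1, "tx": 0, "ty": 0, "tz": 2, "turn": 0},
  {"jaw": 1, "tx": 0, "ty": 0, "tz": 2.5, "turn": 0},
  {"jaw": 1, "tx": 0, "ty": 0, "tz": 2.5, "turn": 0},
  {"jaw": 1, "tx": 0, "ty": 0, "tz": 2.5, "turn": 0},
  {"jaw": 1, "tx": 0, "ty": 0, "tz": 1.3, "turn": 0},
  {"jaw": 1, "tx": 0, "ty": 0, "tz": 0.7, "turn": 0},
  {"jaw": 1, "tx": 0, "ty": 0, "tz": 0.4, "turn": 0},
  {"jaw": 1, "tx": 0, "ty": 0, "tz": 0, "turn": 0},
  {"jaw": 1, "tx": 0, "ty": 0, "tz": 0, "turn": 0},
])

```text
clock: 48.1
position: [0.5699, 0.0517, 0.0608]
ee_rot: [[0.99, 0.142, 0.001], [0.142, -0.99, 0.0], [0.001, 0.0, -1.0]]
ft_force: [-0.7, -0.8, -2.9]
gripper_width: 0.0529
```

```bash
python3 -c "
from w import *
show();to(.5696,.0515,.0471)"
```

```text
t 48.1 pos [0.5699 0.0517 0.0608] yaw 0.143 F [-0.7 -0.8 -2.9] w 0.0529
-> tx,ty,tz cm [-0.03  0.02  1.37]
```

Call:
apply_moves([
  {"jaw": 1, "tx": 0, "ty": 0, "tz": 0.5, "turn": 0},
  {"jaw": 1, "tx": 0, "ty": 0, "tz": 0.4, "turn": 0},
  {"jaw": 1, "tx": 0, "ty": 0, "tz": 0.2, "turn": 0},
  {"jaw": 1, "tx": 0, "ty": 0, "tz": 0.1, "turn": 0},
  {"jaw": 1, "tx": 0, "ty": 0, "tz": 0.1, "turn": 0},
  {"jaw": 1, "tx": 0, "ty": 0, "tz": 0.1, "turn": 0},
  {"jaw": 1, "tx": 0, "ty": 0, "tz": 0, "turn": 0},
  {"jaw": 1, "tx": 0, "ty": 0, "tz": 0, "turn": 0},
])

```text
clock: 48.77
position: [0.57, 0.0517, 0.0472]
ee_rot: [[0.99, 0.142, 0.002], [0.142, -0.99, 0.0], [0.002, -0.0, -1.0]]
ft_force: [-3.6, 1.0, 10.3]
gripper_width: 0.0529
```

Call:
apply_moves([
  {"jaw": 1, "tx": 0, "ty": 0, "tz": -0.05, "turn": 0},
  {"jaw": -0.6, "tx": 0, "ty": 0, "tz": 0, "turn": 0},
  {"jaw": -0.6, "tx": 0, "ty": 0, "tz": 0, "turn": 0},
  {"jaw": -0.6, "tx": 0, "ty": 0, "tz": 0, "turn": 0},
  {"jaw": -0.6, "tx": 0, "ty": 0, "tz": 0, "turn": 0},
  {"jaw": -0.6, "tx": 0, "ty": 0, "tz": -0.8, "turn": 0},
  {"jaw": -0.6, "tx": 0, "ty": 0, "tz": -1.5, "turn": 0},
  {"jaw": -0.6, "tx": 0, "ty": 0, "tz": -2.5, "turn": 0},
  {"jaw": -0.6, "tx": 0, "ty": 0, "tz": -2.5, "turn": 0},
  {"jaw": -0.6, "tx": 0, "ty": 0, "tz": -2.5, "turn": 0},
  {"jaw": -0.6, "tx": 0, "ty": 0, "tz": -2.5, "turn": 0},
  {"jaw": -0.6, "tx": -0.6, "ty": -1.5, "tz": -2.1, "turn": 0},
  {"jaw": -0.6, "tx": -1.2, "ty": -3, "tz": 0, "turn": 0},
  {"jaw": -0.6, "tx": -1.5, "ty": -3.5, "tz": 0, "turn": 0},
  {"jaw": -0.6, "tx": -1.5, "ty": -3.5, "tz": 0, "turn": 0},
  {"jaw": -0.6, "tx": -1.5, "ty": -3.5, "tz": 0, "turn": 0},
  {"jaw": -0.6, "tx": -1.5, "ty": -3.5, "tz": 0, "turn": 0},
  {"jaw": -0.6, "tx": -1.5, "ty": -3.3, "tz": 0, "turn": 0},
  {"jaw": -0.6, "tx": -1, "ty": -2.3, "tz": 0, "turn": 0},
  {"jaw": -0.6, "tx": -0.5, "ty": -1.3, "tz": 0, "turn": 0},
])

```text
clock: 50.43
position: [0.4246, 0.2897, 0.191]
ee_rot: [[0.99, 0.144, 0.0], [0.144, -0.99, 0.001], [0.001, -0.001, -1.0]]
ft_force: [0.4, -0.3, -0.3]
gripper_width: 0.0684
```

Call:
apply_moves([
  {"jaw": -0.6, "tx": 0, "ty": 0, "tz": 0, "turn": 0},
  {"jaw": -0.6, "tx": 0, "ty": 0, "tz": 0, "turn": 0},
])

```text
clock: 50.6
position: [0.4261, 0.2879, 0.1906]
ee_rot: [[0.99, 0.144, 0.0], [0.144, -0.99, 0.0], [0.0, -0.0, -1.0]]
ft_force: [0.3, 0.1, -0.6]
gripper_width: 0.0682
```

```bash
python3 - <<'E'
from w import *
show();to(.4274,.2882,.0477)
get_image("top");get_image("side")
for c in("top","side"):
  for d in silhouettes("round_can",c)[:1]: print(c,d["confidence"],*fit(lambda x:cyl(*x,.0275,.1,.006),[.568,.052],[(c,hull(d["region"]))]))
E
```

```text
t 50.6 pos [0.4261 0.2879 0.1906] yaw 0.1443 F [ 0.3  0.1 -0.6] w 0.0682
-> tx,ty,tz cm [ 1.300e-01 -1.000e-02  1.429e+01]
top 0.71 [0.56791545 0.05357823] 0.9655699937185112
```

Call:
apply_moves([
  {"jaw": -0.6, "tx": 0.1, "ty": 0, "tz": 1, "turn": 0},
  {"jaw": -0.6, "tx": 0, "ty": 0, "tz": 2, "turn": 0},
  {"jaw": -0.6, "tx": 0, "ty": 0, "tz": 2.5, "turn": 0},
  {"jaw": -0.6, "tx": 0, "ty": 0, "tz": 2.5, "turn": 0},
  {"jaw": -0.6, "tx": 0, "ty": 0, "tz": 2.5, "turn": 0},
  {"jaw": -0.6, "tx": 0, "ty": 0, "tz": 2, "turn": 0},
  {"jaw": -0.6, "tx": 0, "ty": 0, "tz": 1.2, "turn": 0},
  {"jaw": -0.6, "tx": 0, "ty": 0, "tz": 0.6, "turn": 0},
  {"jaw": -0.6, "tx": 0, "ty": 0, "tz": 0, "turn": 0},
  {"jaw": -0.6, "tx": 0, "ty": 0, "tz": 0, "turn": 0},
])

```text
clock: 51.63
position: [0.4277, 0.2878, 0.0478]
ee_rot: [[0.99, 0.142, 0.001], [0.142, -0.99, 0.0], [0.001, -0.0, -1.0]]
ft_force: [-0.5, 0.2, 0.8]
gripper_width: 0.0683
```

Call:
apply_moves([
  {"jaw": 1, "tx": 0, "ty": 0, "tz": 0, "turn": 0},
  {"jaw": 1, "tx": 0, "ty": 0, "tz": 0, "turn": 0},
  {"jaw": 1, "tx": 0, "ty": 0, "tz": 0, "turn": 0},
  {"jaw": 1, "tx": 0, "ty": 0, "tz": 0, "turn": 0},
  {"jaw": 1, "tx": 0, "ty": 0, "tz": 0, "turn": 0},
  {"jaw": 1, "tx": 0, "ty": 0, "tz": 0, "turn": 0},
  {"jaw": 1, "tx": 0, "ty": 0, "tz": 0, "turn": 0},
])

```text
clock: 52.22
position: [0.4281, 0.2882, 0.0488]
ee_rot: [[0.99, 0.142, 0.002], [0.142, -0.99, 0.001], [0.002, -0.001, -1.0]]
ft_force: [0.1, 0.3, 6.3]
gripper_width: 0.0502
```

Call:
apply_moves([
  {"jaw": 1, "tx": 0, "ty": 0, "tz": -0.5, "turn": 0},
  {"jaw": 1, "tx": 0, "ty": 0, "tz": -1.3, "turn": 0},
  {"jaw": 1, "tx": 0, "ty": 0, "tz": -2.5, "turn": 0},
  {"jaw": 1, "tx": 0, "ty": 0, "tz": -2.5, "turn": 0},
  {"jaw": 1, "tx": 0, "ty": 0, "tz": -2.5, "turn": 0},
  {"jaw": 1, "tx": 0, "ty": 0, "tz": -2.5, "turn": 0},
  {"jaw": 1, "tx": 0, "ty": 0.5, "tz": -1.6, "turn": 0},
  {"jaw": 1, "tx": 0.3, "ty": 1.5, "tz": -1, "turn": 0},
  {"jaw": 1, "tx": 0.5, "ty": 2.7, "tz": 0, "turn": 0},
  {"jaw": 1, "tx": 0.6, "ty": 3, "tz": 0, "turn": 0},
  {"jaw": 1, "tx": 0.6, "ty": 3, "tz": 0, "turn": 0},
  {"jaw": 1, "tx": 0.6, "ty": 3, "tz": 0, "turn": 0},
  {"jaw": 1, "tx": 0.6, "ty": 3, "tz": 0, "turn": 0},
  {"jaw": 1, "tx": 0.6, "ty": 3, "tz": 0, "turn": 0},
  {"jaw": 1, "tx": 0.6, "ty": 3, "tz": 0, "turn": 0},
  {"jaw": 1, "tx": 0.6, "ty": 3, "tz": 0, "turn": 0},
  {"jaw": 1, "tx": 0.5, "ty": 2.4, "tz": 0, "turn": 0},
  {"jaw": 1, "tx": 0.4, "ty": 1.8, "tz": 0, "turn": 0},
  {"jaw": 1, "tx": 0.1, "ty": 1, "tz": 0, "turn": 0},
  {"jaw": 1, "tx": 0, "ty": 0, "tz": 0, "turn": 0},
])

```text
clock: 53.88
position: [0.5309, -0.0109, 0.1919]
ee_rot: [[0.99, 0.141, 0.0], [0.141, -0.99, -0.0], [0.0, 0.0, -1.0]]
ft_force: [0.7, -0.6, -2.7]
gripper_width: 0.0499
```

Call:
apply_moves([
  {"jaw": 1, "tx": 0, "ty": 0, "tz": 0, "turn": 0},
  {"jaw": 1, "tx": 0, "ty": 0, "tz": 0, "turn": 0},
])

```text
clock: 54.05
position: [0.5304, -0.0087, 0.1915]
ee_rot: [[0.99, 0.143, 0.0], [0.143, -0.99, 0.0], [0.0, -0.0, -1.0]]
ft_force: [0.1, -1.4, -2.0]
gripper_width: 0.0503
```

```bash
python3 -c "
from w import *
show();to(.531,-.009,.0515)"
```

```text
t 54.05 pos [ 0.5304 -0.0087  0.1915] yaw 0.1433 F [ 0.1 -1.4 -2. ] w 0.0503
-> tx,ty,tz cm [ 0.06  0.04 14.  ]
```

Call:
apply_moves([
  {"jaw": 1, "tx": 0, "ty": 0, "tz": 1, "turn": 0},
  {"jaw": 1, "tx": 0, "ty": 0, "tz": 2, "turn": 0},
  {"jaw": 1, "tx": 0, "ty": 0, "tz": 2.5, "turn": 0},
  {"jaw": 1, "tx": 0, "ty": 0, "tz": 2.5, "turn": 0},
  {"jaw": 1, "tx": 0, "ty": 0, "tz": 2.5, "turn": 0},
  {"jaw": 1, "tx": 0, "ty": 0, "tz": 1.2, "turn": 0},
  {"jaw": 1, "tx": 0, "ty": 0, "tz": 0.7, "turn": 0},
  {"jaw": 1, "tx": 0, "ty": 0, "tz": 0.5, "turn": 0},
  {"jaw": 1, "tx": 0, "ty": 0, "tz": 0.3, "turn": 0},
  {"jaw": 1, "tx": 0, "ty": 0, "tz": 0, "turn": 0},
  {"jaw": 1, "tx": 0, "ty": 0, "tz": 0, "turn": 0},
])

```text
clock: 54.97
position: [0.5311, -0.0095, 0.0601]
ee_rot: [[0.99, 0.142, 0.001], [0.142, -0.99, -0.0], [0.001, 0.0, -1.0]]
ft_force: [0.0, 0.4, -1.6]
gripper_width: 0.0502
```

Call:
apply_moves([
  {"jaw": 1, "tx": 0, "ty": -0.05, "tz": 0.4, "turn": 0},
  {"jaw": 1, "tx": 0, "ty": 0, "tz": 0.2, "turn": 0},
  {"jaw": 1, "tx": 0, "ty": 0, "tz": 0.1, "turn": 0},
  {"jaw": 1, "tx": 0, "ty": 0, "tz": 0.1, "turn": 0},
  {"jaw": 1, "tx": 0, "ty": 0, "tz": 0.1, "turn": 0},
  {"jaw": 1, "tx": 0, "ty": 0, "tz": 0, "turn": 0},
  {"jaw": 1, "tx": 0, "ty": 0, "tz": 0, "turn": 0},
])

```text
clock: 55.55
position: [0.5315, -0.0089, 0.0518]
ee_rot: [[0.99, 0.142, 0.002], [0.142, -0.99, 0.0], [0.002, 0.0, -1.0]]
ft_force: [-2.7, 2.3, 12.3]
gripper_width: 0.0498
```

Contact. I'll release gently, rise and clear the view.

Call:
apply_moves([
  {"jaw": 1, "tx": 0, "ty": 0, "tz": -0.05, "turn": 0},
  {"jaw": -0.5, "tx": 0, "ty": 0, "tz": 0, "turn": 0},
  {"jaw": -0.5, "tx": 0, "ty": 0, "tz": 0, "turn": 0},
  {"jaw": -0.5, "tx": 0, "ty": 0, "tz": 0, "turn": 0},
  {"jaw": -0.5, "tx": 0, "ty": 0, "tz": 0, "turn": 0},
  {"jaw": -0.5, "tx": 0, "ty": 0, "tz": -0.8, "turn": 0},
  {"jaw": -0.5, "tx": 0, "ty": 0, "tz": -1.5, "turn": 0},
  {"jaw": -0.5, "tx": 0, "ty": 0, "tz": -2.5, "turn": 0},
  {"jaw": -0.5, "tx": 0, "ty": 0, "tz": -2.5, "turn": 0},
  {"jaw": -0.5, "tx": 0, "ty": 0, "tz": -2.5, "turn": 0},
  {"jaw": -0.5, "tx": 0, "ty": 0, "tz": -2.5, "turn": 0},
  {"jaw": -0.5, "tx": 0, "ty": 0, "tz": -2.5, "turn": 0},
  {"jaw": -0.5, "tx": 0, "ty": 0, "tz": -2.5, "turn": 0},
  {"jaw": -0.5, "tx": -1, "ty": 0, "tz": -2, "turn": 0},
  {"jaw": -0.5, "tx": -2, "ty": 0, "tz": 0, "turn": 0},
  {"jaw": -0.5, "tx": -2.5, "ty": 0, "tz": 0, "turn": 0},
  {"jaw": -0.5, "tx": -1.5, "ty": 0, "tz": 0, "turn": 0},
  {"jaw": -0.5, "tx": 0, "ty": 0, "tz": 0, "turn": 0},
  {"jaw": -0.5, "tx": 0, "ty": 0, "tz": 0, "turn": 0},
])

```text
clock: 57.13
position: [0.4611, -0.0191, 0.2445]
ee_rot: [[0.99, 0.142, 0.002], [0.142, -0.99, -0.0], [0.002, 0.0, -1.0]]
ft_force: [0.3, 0.2, 0.6]
gripper_width: 0.0641
```

```bash
python3 - <<'E'
from w import *
show(); upd(); out=[get_image(c) for c in("wrist","side")]
cv2.imwrite("pics/end.png",np.hstack([cv2.resize(o,(400,300)) for o in out])); get_image("top")
B={"round_can":((.568,.052),lambda x:cyl(*x[:2],.0275,.1,.006)),"bottle":((.53,-.009),lambda x:cyl(*x[:2],.026,.088,.006)+cyl(*x[:2],.0165,.115,.006)),"square_can":((.584,-.06,.14),lambda x:box(*x,.054,.044,.098,.006)),"tack_tin":((.525,-.299),lambda x:cyl(*x[:2],.0285,.042,.014))}
for t,(x0,f) in B.items():
  for c in("wrist","top","side"):
    L=silhouettes(t,c)
    if not L: continue
    e=proj([(*x0[:2],.06)],c)[0]; d=min(L,key=lambda d:np.hypot(*(np.array(d["centre"])-e)))
    x,q=fit(f,list(x0),[(c,hull(d["region"]))]); print(t,c,round(d["confidence"],2),x.round(4),round(q,3))
E
```

```text
t 57.13 pos [ 0.4611 -0.0191  0.2445] yaw 0.1424 F [0.3 0.2 0.6] w 0.0641
round_can wrist 0.76 [0.569  0.0527] 0.986
round_can side 0.96 [0.5692 0.0525] 0.963
bottle wrist 0.88 [ 0.5322 -0.0081] 0.96
bottle side 0.59 [ 0.532  -0.0079] 0.968
square_can wrist 0.77 [ 0.5838 -0.0604  0.1486] 0.979
square_can side 0.59 [ 0.5924 -0.0706  0.0864] 0.803
tack_tin wrist 0.81 [ 0.5259 -0.301 ] 0.953
tack_tin top 0.67 [ 0.5248 -0.299 ] 0.82
tack_tin side 0.8 [ 0.5262 -0.3006] 0.962
```

View pics/end.png

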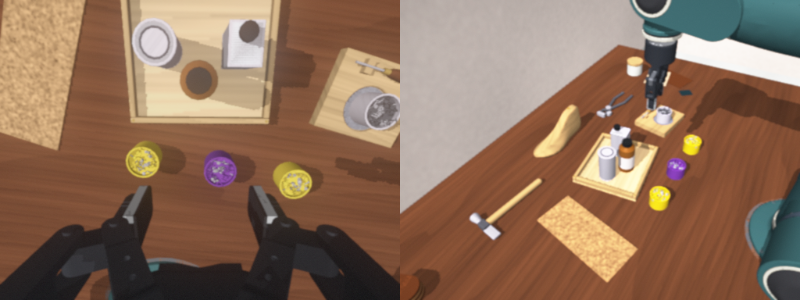

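All four things stand upright: the bottle and both cans are back in the tray and the tin is in the well. The bystanders look untouched. Handing in.

```bash
python3 -c "
from rig import *
print(sign_off())"
```

```text
the job is handed in; nothing more can be done
None
```

The job is done and handed in at about 57 s of the 141 s allowed. The bottle and both cans went to the cork mat, the tack tin went into the well, and then the cans and bottle went back into the tray.

**Last checks** (camera fits, good to about 2 mm):

| Thing | Where it ended up | Difference |
|---|---|---|
| Round can | (0.569, 0.053) | about 1 mm from where it stood |
| Bottle | (0.532, −0.008) | about 2 mm from where it stood |
| Square can | (0.584, −0.060), turned 0.149 rad (0.146 before) | within 1 mm and 0.003 rad |
| Tack tin | (0.526, −0.301) | about 2 mm from the well centre |

In the last pictures everything stands upright. The last, hammer and pincers were never approached.

**What failed or disagreed:**
- **Bottle grip:** the first two grips were too high, on or near the shoulder, so I regripped lower.
- **Tin grip:** the first grip slipped off the rim. It tipped the tin slightly for a moment and left it about 6 mm to one side before it settled upright.
- **Cause:** the pictures showed the real fingertips about 25 mm above the stated TCP. I gripped the tin lower after finding this, and the second grip held.
- **Camera disagreement:** the side camera's fit of the square can at the end was poor and about 13 mm off, because the can is partly hidden there. I relied on the wrist fit, which agreed with its starting reading.

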